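Raise the slide viewer's display and hold its focus lever at the fourth click

TASK

On the slide viewer, raise the flip-up display to about 50 degrees above flat, where its stiff hinge holds it; only then swing the focus lever on the other half of the top four clicks away from its rest (each click can be felt in the hand) and never on to a fifth, which would drive the lens into the slide. The lever springs back when let go, so finish while still holding it seated at the fourth click, with the display still at its angle and the other things on the bench left where they are.

Things in the scene. Friction and masses are not known exactly. Their poses are not given: they have to be found in the camera images.
- viewer: Cream slide viewer, fixed to the bench. Origin: on the bench under the middle of the box; x = from its front to its back (away from the robot at yaw 0), y = to its left, z up. Its top is 60 mm above the bench. The left half (y from -5 to +180 mm) runs from x = -70 to +120 mm and carries the display; the right half (y from -180 to -5 mm) runs from x = -120 to +120 mm and carries the focus lever.
- display (a joint): Angle of the flip-up display (rad): 0 = flat, shut over the stage; 0.87 = raised by 50 degrees. It starts nearly flat, at most 0.15. It opens by its front edge going up, about a level hinge along the viewer's y at the back, and goes to 1.6. The hinge is stiff: the display (0.3 to 0.45 kg) stays at any angle it is left at; lifting it at the bar takes about 4 to 6 N.
- display_bar (a point): Middle of the round steel bar handle of the display: 10 mm thick, 120 mm long between two arms, parallel to the hinge and 210 mm from it, in the plane of the display panel. It stands 40 mm clear in front of the panel's front edge (bar centre to edge) and, when shut, 37 mm in front of the viewer's left front face and 74 mm above the bench, with nothing above or below it.
- display_hinge (a point): Middle of the display's hinge axis, 74 mm above the bench. The panel is 150 mm wide, 170 mm from hinge to front edge and 14 mm thick, its middle plane passing through the hinge.
- focus_lever (a joint): Angle of the focus lever (rad): 0 = at rest against its stop, growing counter-clockwise seen from above. One click is 0.2 rad: it sits in a notch at 0, 0.2, 0.4, 0.6, 0.8, 1.0, 1.2 and snaps over a tooth midway between notches. The end stop is at 1.25. The return spring is stronger than the notches, so it goes back to 0 whenever it is let go.
- focus_handle: Swinging part of the focus lever: a flat steel arm 16 mm wide, 7 mm thick, with an upright black round knob at its end, 110 mm from the pivot. Origin: on the pivot axis at the top of the viewer (60 mm above the bench); x = along the arm towards the knob, z up. At rest the arm points 2.88 rad counter-clockwise from the viewer's x, that is towards the front.
- focus_knob (a point): Upright round knob of the focus lever, 18 mm in diameter, free from 80 to 125 mm above the bench; this point is on its axis 105 mm above the bench. From rest it swings in a level arc to the viewer's right, 22 mm per click. Pushing it slowly along its arc takes about 6 N on leaving a notch; the push sinks steadily while a tooth goes past, to about 2 N as the lever drops into the next notch (the click), and jumps up again by 3 to 4 N as soon as it is pushed out of that notch.
- focus_pivot (a point): On the lever's upright pivot axis, at the top of the viewer (60 mm above the bench).
- dropper: White dropper bottle, 32 mm in diameter, 85 mm high, loose on the bench, not to be disturbed. Origin: centre of its underside.
- slide_box: Flat closed slide box with a black lid, 85 x 100 x 32 mm, loose on the bench, not to be disturbed. Origin: centre of its underside.
- beaker: Small glass beaker, 54 mm in diameter, 70 mm high, loose on the bench, not to be disturbed. Origin: centre of its underside.

How it is judged:
By the outcome, as a careful person would: the job done as asked, in the order asked, and still so for the second after the job is handed in, while the arm keeps its last pose, push and grip.
It also fails if it takes over 72 s, if anything falls off the work surface, if the arm or the gripper's body presses on something with over 40 N, if the wrist force passes 120 N, or if a joint passes its speed limit or range.

ROBOT

A 6-joint arm with a two-finger parallel gripper is mounted at the origin on the work surface. World frame = base frame: x ahead of the robot, y to its left, z up, the work surface at z = 0. Lengths are in m, angles in degrees, forces in N, time in s.
With the tool pointing down it reaches from about 0.35 to 0.875 m from the base axis. Payload 4.2 kg.
Tool frame: the origin (TCP) lies between the finger pads; the fingertips stand 8 mm ahead of it and the grasp point (between the pads) lies 11 mm behind it; x points along the fingers, y is the direction in which the jaws open and shut, and the axes are right-handed (so a half turn about x gives the same grasp; the last joint's range is limited). The gripper opens to 87 mm and grips with 3 to 60 N. Pads are 19 mm wide; open, the fingers measure 117 mm over their backs; the gripper's body (75 mm by 190 mm) begins 51 mm behind the grasp point.
Start: joints at [84.66, 22.042, 0.453, 0, -68.411, -14.817], TCP at [0.215, 0.587, 0.231] pointing down, gripper open.
Joint ranges: [-179.83, 179.83], [-69.29, 118.12], [-61.27, 80.66], [-181.25, 117.63], [-171.15, -9.14], [-177.46, 177.46]. Speed limits (degrees/s): [159.86, 159.86, 180, 180, 180, 180].

INTERFACE

Orientations are given as a 3x3 rotation matrix whose columns are the frame's x, y, z axes.
In Python, from station import r gives the robot as it stands. The module is installed in compiled form; this text tells all that it offers.
- The arm moves only by the tool move_arm, never from a script. Its argument "increments" is one flat list of numbers, 7 for each row, row after row: the turn, a rotation vector about the tool's x, y, z in degrees, then the shift along the tool's x, y, z in m, then the finger opening in m, from 0 to 0.087. A call has 1 to 12 rows; each row is the pose to reach, as a shift and turn from the pose commanded when the call began, along the tool's axes at that moment; what a row does not reach only later rows make up. A row lasts 1/12 s, in which the tool goes at most 41.7 mm and 7.16 degrees, less where a joint would pass 70% of its speed; a pose out of reach is approached as far as the arm can. A call with a gripper value outside its range is refused whole. The fingers move at their own pace and stop on an object; the grip force is fixed at half the most. Time passes only in rows, so rows that repeat a pose let the fingers close. It gives the time, the measured TCP pose, the force and the opening at its end, in the units of the state.
- r.sense(): the state, without advancing time (a new reading comes with each control period).
- r.capture(name): name is "scene" or "top"; returns the picture (384x512x3 uint8, red, green, blue); there is no depth.
- r.calibration(name): a dict with "fx", "fy", "cx", "cy" (pixels), "D" ([k1, k2, p1, p2, k3] as OpenCV has them; the pictures are not rectified), "rvec" (rotation vector, rad) and "tvec" (3), from world to camera coordinates, as OpenCV has them. Camera axes: x right, y down, z forward; pixel columns grow to the right and rows downward; lengths in m; the calibration is good to about 2 mm. A picture is of the moment at which its call begins. calibration takes no time and is no camera call.
- r.finish_job(): hands the job in, once; it reports no verdict.
The state is a dict: "time_s": time; "joints": joint angles; "joint_velocities": joint speeds; "effort": joint torques, N m; "tcp_pos": TCP position; "ee_rot": TCP orientation; "wrist_force": force on the tool from outside, world axes, zero at the start; "moment": the same for the moment, N m; "gripper_width": opening from 0.0 (shut) to 1.0 (fully open).
Only numpy, scipy, OpenCV 4.12 (cv2) and the standard library are available. Lean on these libraries where they do the work, as an engineer would, in place of code of your own. Each camera call takes 0.05 s, during which the arm holds its last target.

## Working session

There is one attempt and no reset: what is moved stays moved. The work goes in short steps, Python scripts to look and compute and a tool call to move; the robot and the scene stay as the last step left them, time stands still between calls to the robot, and variables do not carry over. Pictures are saved under pics/ and viewed, and the job is handed in when it is done.

Besides the shell and the picture viewer there is one more tool, called after "Call:" in YAML: its name, and indented under it one key for each argument. move_arm: Moves the arm, as the interface text tells. Its arguments: {"type":"object","properties":{"increments":{"type":"array","items":{"type":"number"}}},"required":["increments"]}

```bash
mkdir -p pics; python3 - <<'E'
from station import r
import cv2
for n in("scene","top"):
    im=r.capture(n); cv2.imwrite(f"pics/{n}0.png",im[:,:,::-1])
    print(n,r.calibration(n))
print(r.sense())
E
```

```text
scene {'fx': 440.0408716256139, 'fy': 440.0408716256139, 'cx': 255.13193417510487, 'cy': 181.42671977287, 'D': array([-0.1686436,  0.       ,  0.       ,  0.       ,  0.       ]), 'rvec': array([ 2.14508863,  0.96852079, -0.4239173 ]), 'tvec': array([-0.43775055, -0.20283778,  1.4107893 ])}
top {'fx': 415.44588297856325, 'fy': 415.44588297856325, 'cx': 254.84297924196835, 'cy': 193.78795515648412, 'D': array([-0.00289429,  0.        ,  0.        ,  0.        ,  0.        ]), 'rvec': array([ 2.15977611, -2.20090792,  0.1183235 ]), 'tvec': array([0.08876484, 0.58706454, 1.02975363])}
{'time_s': 0.1, 'joints': array([ 8.46606739e+01,  2.20863258e+01,  3.87761005e-01, -2.40542700e-02,
       -6.84119771e+01, -1.48188621e+01]), 'joint_velocities': array([ 0.00795753, -0.10408891,  0.17798543,  0.08582625, -0.06415763,
       -0.07767314]), 'effort': array([-3.54167632e-04, -3.91689169e+01,  1.87934214e+01,  4.23188120e+00,
        1.34739513e-02, -6.81315441e-05]), 'tcp_pos': array([0.21516877, 0.5862369 , 0.22957361]), 'ee_rot': array([[-5.68211092e-04, -3.44758034e-01, -9.38691416e-01],
       [-1.88459210e-03, -9.38689532e-01,  3.44758483e-01],
       [-9.99998063e-01,  1.96494602e-03, -1.16354463e-04]]), 'wrist_force': array([0.14073032, 0.26532718, 1.5446637 ]), 'moment': array([-0.02195547, -0.03829898, -0.01196179]), 'gripper_width': 0.9988525703507328}
```

View pics/scene0.png

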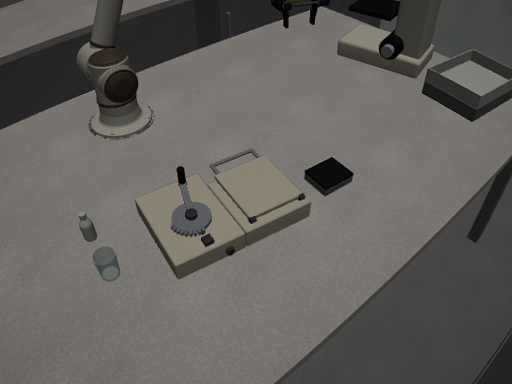

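View pics/top0.png

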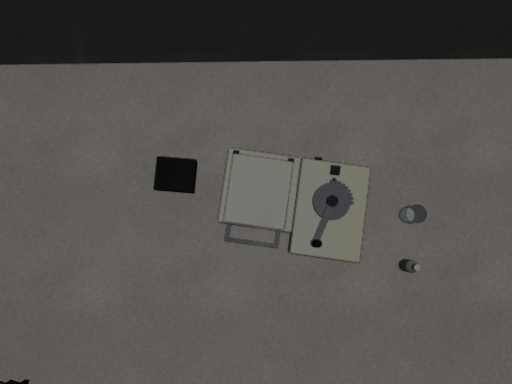

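The two views show the viewer in the middle (top view about x 220–370, y 150–262), with the display on its left half and the lever on its right. The dropper and beaker are to its right and the slide box to its left. I'll enlarge the viewer for a closer reading.

```bash
python3 - <<'E'
import cv2
a=cv2.imread("pics/top0.png")[140:272,210:380]; a=cv2.convertScaleAbs(a,alpha=1.6)
cv2.imwrite("pics/topc.png",cv2.resize(a,None,fx=4.5,fy=4.5,interpolation=cv2.INTER_CUBIC))
a=cv2.imread("pics/scene0.png")[140:280,130:320]; a=cv2.convertScaleAbs(a,alpha=1.4)
cv2.imwrite("pics/scenec.png",cv2.resize(a,None,fx=4,fy=4,interpolation=cv2.INTER_CUBIC))
E
```

```text
(no output)
```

View pics/topc.png

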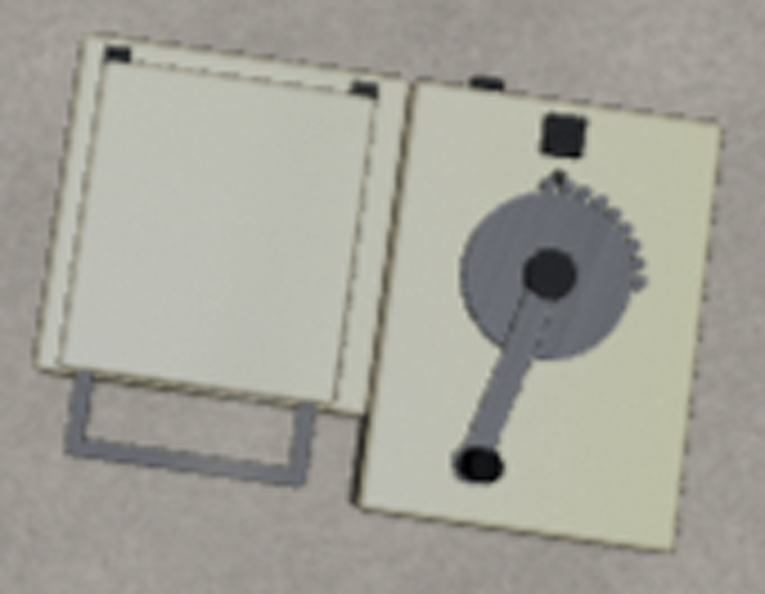

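View pics/scenec.png

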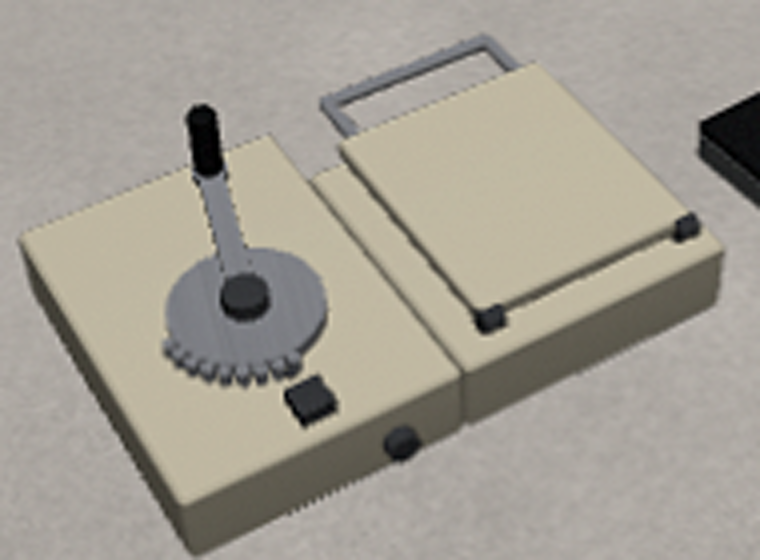

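```bash
cat > h.py <<'E'
import numpy as np, cv2
from station import r
def proj(n,P):
    c=r.calibration(n);K=np.array([[c['fx'],0,c['cx']],[0,c['fy'],c['cy']],[0,0,1]])
    return cv2.projectPoints(np.array(P,float).reshape(-1,1,3),c['rvec'],c['tvec'],K,c['D'])[0].reshape(-1,2)
def ray(n,px,z):
    c=r.calibration(n);K=np.array([[c['fx'],0,c['cx']],[0,c['fy'],c['cy']],[0,0,1]])
    u=cv2.undistortPoints(np.array(px,float).reshape(-1,1,2),K,c['D']).reshape(-1,2)
    R=cv2.Rodrigues(c['rvec'])[0];C=-R.T@c['tvec']
    d=(R.T@np.c_[u,np.ones(len(u))].T).T
    return C+d*((z-C[2])/d[:,2])[:,None]
def top(p): return (np.array(p,float)+.5)/4.5-.5+[210,140]
def sc(p): return (np.array(p,float)+.5)/4-.5+[130,140]
def w(vp,pose):
    x,y,a=pose;vp=np.array(vp,float);c,s=np.cos(a),np.sin(a)
    return np.c_[x+c*vp[:,0]-s*vp[:,1],y+s*vp[:,0]+c*vp[:,1],vp[:,2]]
E
python3 - <<'E'
from h import *
from scipy.optimize import least_squares
z=.06
T=[([.12,.18,z],(85,33)),([.12,-.18,z],(720,123)),([-.12,-.18,z],(673,550)),([-.12,-.005,z],(360,507)),([-.07,.18,z],(37,368))]
S=[([-.12,-.18,z],(22,240)),([-.12,-.005,z],(270,137)),([.12,-.18,z],(188,503)),([.12,.18,z],(722,247))]
f=lambda p:np.r_[(proj("top",w([t[0] for t in T],p))-top([t[1] for t in T])).ravel(),(proj("scene",w([t[0] for t in S],p))-sc([t[1] for t in S])).ravel()]
s=least_squares(f,[.55,.0,0]);p=s.x;print(p,np.degrees(p[2]));print(s.fun.reshape(-1,2).round(1))
R=np.array([[np.cos(p[2]),-np.sin(p[2])],[np.sin(p[2]),np.cos(p[2])]])
v=lambda q:(q[:,:2]-p[:2])@R
print("cam",ray("top",[[256,192]],0))
for n,q,z in[("pivot top",top([(550,274)]),.075),("pivot sc",sc([(246,290)]),.075),("knobtop top",top([(482,466)]),.125),("knobtop sc",sc([(201,111)]),.125),("bar t",top([(78,445),(298,477)]),.084),("bar sc",sc([(330,103),(484,41)]),.084),("hinge t",top([(117,53),(365,90)]),.08)]:
    W=ray(n.split()[1][0]=='t' and "top" or "scene",q,z);print(n,W.round(4).tolist(),"viewer",v(W).round(4).tolist())
for n,z in(("dropper",.085),):pass
print(ray("top",[(411,266),(413,214),(176,175)],0.03).round(3))
E
```

```text
[ 0.55932606 -0.01569256 -0.15306291] -8.769858699901196
[[-1.  -0.6]
 [ 1.2 -1.2]
 [ 1.1  0.5]
 [-0.5  0.4]
 [-1.2  0.8]
 [-1.5 -1.2]
 [ 0.2 -1.2]
 [-1.1  1.4]
 [ 2.1 -0.3]]
cam [[0.59579012 0.07414035 0.        ]]
pivot top [[0.5643, -0.1083, 0.075]] viewer [[0.0191, -0.0908]]
pivot sc [[0.556, -0.1023, 0.075]] viewer [[0.0099, -0.0862]]
knobtop top [[0.4635, -0.06, 0.125]] viewer [[-0.0879, -0.0584]]
knobtop sc [[0.4602, -0.0614, 0.125]] viewer [[-0.091, -0.0603]]
bar t [[0.4777, 0.147, 0.084], [0.4585, 0.0311, 0.084]] viewer [[-0.1055, 0.1484], [-0.1067, 0.0308]]
bar sc [[0.4655, 0.0279, 0.084], [0.4825, 0.1421, 0.084]] viewer [[-0.0994, 0.0288], [-0.0999, 0.1443]]
hinge t [[0.6883, 0.1234, 0.08], [0.6657, -0.0106, 0.08]] viewer [[0.1062, 0.1571], [0.1044, 0.0213]]
[[ 0.399 -0.311  0.03 ]
 [ 0.529 -0.323  0.03 ]
 [ 0.64   0.277  0.03 ]]
```

```bash
python3 - <<'E'
from h import *
from scipy.optimize import least_squares
p=[0.55932606,-0.01569256,-0.15306291]
def f(q):
    y,z,x=q
    P=w([[x,y+.055,z],[x,y-.055,z]],p)
    return np.r_[(proj("top",P)-top([(78,445),(298,477)])).ravel(),(proj("scene",P)-sc([(484,41),(330,103)])).ravel()]
s=least_squares(f,[.088,.08,-.107]);print(s.x,s.fun.round(1))
for L in(.055,):
  print(w([[s.x[2],s.x[0],s.x[1]],[-.107,s.x[0],.074]],p))
# angle: for each angle predicted
E
```

```text
[ 0.08954696  0.07884014 -0.10588679] [ 1.7  0.3 -1.6 -0.6 -1.1  0.3  0.9 -0.6]
[[0.46833009 0.08895161 0.07884014]
 [0.46722989 0.08912134 0.074     ]]
```

```bash
cat >> h.py <<'E'
from scipy.spatial.transform import Rotation as Ro
VP=np.array([0.5593,-0.0157,-0.15306]);X=np.array([np.cos(VP[2]),np.sin(VP[2]),0]);Y=np.array([-X[1],X[0],0]);Z=np.array([0,0,1.])
HINGE=w([[.103,.0895,.074]],VP)[0]
def pitchR(deg):
    c,s=np.cos(np.radians(deg)),np.sin(np.radians(deg));return np.c_[c*X-s*Z,-s*X-c*Z,Y]
def inc(tp,TR,cp=None,cR=None):
    s=r.sense();cp=s['tcp_pos'] if cp is None else cp;cR=s['ee_rot'] if cR is None else cR
    return np.degrees(Ro.from_matrix(cR.T@TR).as_rotvec()).round(2).tolist(),(cR.T@(np.array(tp)-cp)).round(4).tolist()
E
python3 - <<'E'
from h import *
R=pitchR(50);bar=w([[-.106,.0895,.077]],VP)[0];g=bar+.009*R[:,0]
st=g-.13*R[:,0];print(bar,g,st);print(inc(st,R))
# down only reorientation
print(inc(st+[0,0,.08],pitchR(90)))
E
```

```text
[0.46818467 0.08891476 0.077     ] [0.47390213 0.08803274 0.0701056 ] [0.39131665 0.10077292 0.16969138]
([75.21, 27.28, -33.52], [0.0607, 0.3949, -0.3327])
([78.6, -0.08, -0.09], [-0.0193, 0.395, -0.3327])
```

Call:
move_arm:
  increments: [78.6,0,0,-0.02,0.395,-0.333,0.026,78.6,0,0,-0.02,0.395,-0.333,0.026,78.6,0,0,-0.02,0.395,-0.333,0.026,78.6,0,0,-0.02,0.395,-0.333,0.026,78.6,0,0,-0.02,0.395,-0.333,0.026,78.6,0,0,-0.02,0.395,-0.333,0.026,78.6,0,0,-0.02,0.395,-0.333,0.026,78.6,0,0,-0.02,0.395,-0.333,0.026,78.6,0,0,-0.02,0.395,-0.333,0.026,78.6,0,0,-0.02,0.395,-0.333,0.026,78.6,0,0,-0.02,0.395,-0.333,0.026,78.6,0,0,-0.02,0.395,-0.333,0.026]

```text
time_s: 1.1
tcp_pos: [0.3858, 0.1151, 0.25]
ee_rot: [[0.0, -0.988, 0.156], [0.0, 0.156, 0.988], [-1.0, -0.0, 0.0]]
wrist_force: [0.8, 1.2, -0.1]
gripper_width: 0.308
```

```bash
python3 - <<'E'
from h import *
s=r.sense();print(s['tcp_pos'],s['ee_rot'].round(3),s['gripper_width'],s['wrist_force'],s['joints'].round(1))
R=pitchR(50);bar=w([[-.106,.0895,.077]],VP)[0];g=bar+.009*R[:,0]
st=g-.13*R[:,0];print(inc(st,R))
E
```

```text
[0.38576739 0.11506477 0.2499946 ] [[ 0.    -0.988  0.156]
 [ 0.     0.156  0.988]
 [-1.    -0.     0.   ]] 0.3080583255569352 [ 0.76370383  1.24044465 -0.05056538] [ 40.   -1.4 -26.2  -0.  -65.2 -48.9]
([-0.19, -0.05, -40.0], [0.0803, -0.0077, -0.0133])
```

Call:
move_arm:
  increments: [0,0,-7,0.02,-0.002,-0.003,0.026,0,0,-14,0.035,-0.004,-0.006,0.026,0,0,-21,0.05,-0.006,-0.01,0.026,0,0,-28,0.065,-0.008,-0.013,0.026,0,0,-35,0.08,-0.008,-0.013,0.026,0,0,-40,0.08,-0.008,-0.013,0.026,0,0,-40,0.08,-0.008,-0.013,0.026,0,0,-40,0.08,-0.008,-0.013,0.026]

```text
time_s: 1.77
tcp_pos: [0.4232, 0.1327, 0.2371]
ee_rot: [[0.6, -0.783, 0.164], [-0.113, 0.12, 0.986], [-0.792, -0.61, -0.017]]
wrist_force: [0.3, -1.0, 0.3]
gripper_width: 0.303
```

```bash
python3 - <<'E'
from h import *
s=r.sense();print(s['tcp_pos'],s['ee_rot'].round(3),s['gripper_width'],s['wrist_force'],s['joints'].round(1))
R=pitchR(50);bar=w([[-.106,.0895,.077]],VP)[0];g=bar+.009*R[:,0]
st=g-.13*R[:,0];print(inc(st,R),inc(g,R))
im=r.capture("scene");cv2.imwrite("pics/s1.png",cv2.resize(cv2.convertScaleAbs(im[60:250,130:330,::-1],alpha=1.4),None,fx=3,fy=3,interpolation=cv2.INTER_CUBIC))
im=r.capture("top");cv2.imwrite("pics/t1.png",cv2.resize(cv2.convertScaleAbs(im[140:340,170:400,::-1],alpha=1.4),None,fx=3,fy=3,interpolation=cv2.INTER_CUBIC))
E
```

```text
[0.42321513 0.13265621 0.23712339] [[ 0.6   -0.783  0.164]
 [-0.113  0.12   0.986]
 [-0.792 -0.61  -0.017]] 0.30275645831690745 [ 0.26021461 -1.00817481  0.29164253] [  46.5   -8.6  -61.2   66.9  -33.9 -112.1]
([0.09, -1.17, -2.39], [0.0379, 0.0623, -0.0355]) ([0.09, -1.17, -2.39], [0.1677, 0.0569, -0.0329])
```

View pics/s1.png

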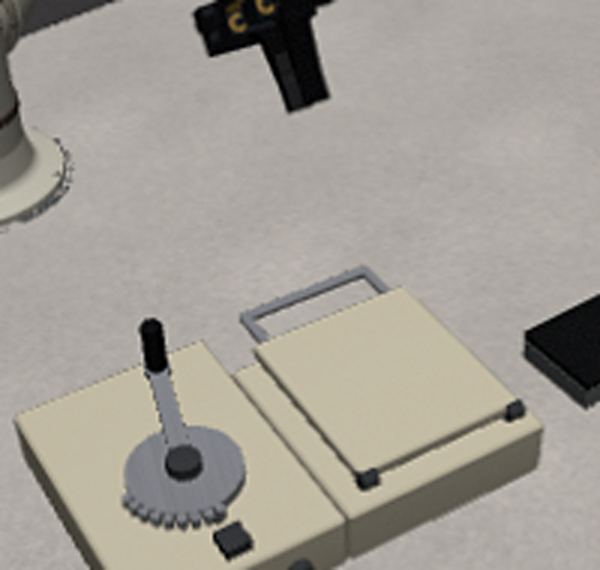

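View pics/t1.png

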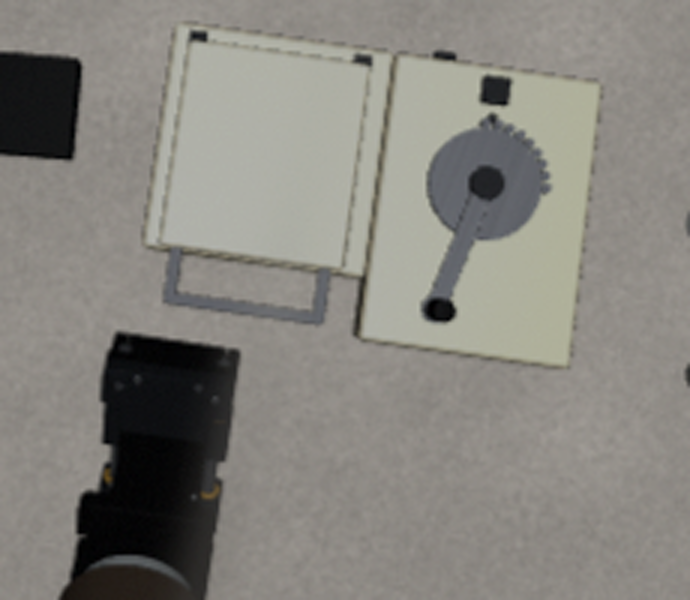

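```bash
python3 - <<'E'
from h import *
R=pitchR(70);bar=w([[-.106,.0895,.077]],VP)[0];g=bar+.009*R[:,0]
for d in(.1,):print(inc(g-d*R[:,0],R),g-d*R[:,0],g)
E
```

```text
([-0.2, -1.24, 17.41], [0.0715, 0.0285, -0.0334]) [0.4374247  0.09365999 0.16251203] [0.47122687 0.08844545 0.06854277]
```

Call:
move_arm:
  increments: [0,0,6,0,0.01,-0.01,0.026,0,-0.5,12,0,0.02,-0.02,0.026,-0.2,-1.2,17.4,0.02,0.0285,-0.0334,0.026,-0.2,-1.2,17.4,0.05,0.0285,-0.0334,0.026,-0.2,-1.2,17.4,0.0715,0.0285,-0.0334,0.026,-0.2,-1.2,17.4,0.0715,0.0285,-0.0334,0.026,-0.2,-1.2,17.4,0.0715,0.0285,-0.0334,0.026,-0.2,-1.2,17.4,0.0715,0.0285,-0.0334,0.026]

```text
time_s: 2.53
tcp_pos: [0.4367, 0.0932, 0.1619]
ee_rot: [[0.336, -0.929, 0.154], [-0.054, 0.144, 0.988], [-0.94, -0.341, -0.002]]
wrist_force: [-0.4, 0.1, 0.3]
gripper_width: 0.303
```

```bash
python3 - <<'E'
from h import *
s=r.sense();print(s['tcp_pos'],s['ee_rot'].round(3),s['gripper_width'],s['wrist_force'],s['joints'].round(1))
R=pitchR(70);bar=w([[-.106,.0895,.077]],VP)[0];g=bar+.009*R[:,0]
for d in(.1,.05,0):print(inc(g-d*R[:,0],R))
im=r.capture("scene");cv2.imwrite("pics/s2.png",cv2.resize(cv2.convertScaleAbs(im[60:250,130:330,::-1],alpha=1.4),None,fx=3,fy=3,interpolation=cv2.INTER_CUBIC))
im=r.capture("top");cv2.imwrite("pics/t2.png",cv2.resize(cv2.convertScaleAbs(im[140:340,170:400,::-1],alpha=1.4),None,fx=3,fy=3,interpolation=cv2.INTER_CUBIC))
E
```

```text
[0.43669325 0.09317712 0.16194854] [[ 0.336 -0.929  0.154]
 [-0.054  0.144  0.988]
 [-0.94  -0.341 -0.002]] 0.30260063092324985 [-0.43803864  0.05103406  0.27066428] [ 40.2   0.3 -52.6  33.5 -27.9 -77.5]
([-0.03, -0.11, -0.08], [-0.0003, -0.0008, 0.0006])
([-0.03, -0.11, -0.08], [0.0497, -0.0009, 0.0007])
([-0.03, -0.11, -0.08], [0.0997, -0.0009, 0.0008])
```

View pics/s2.png

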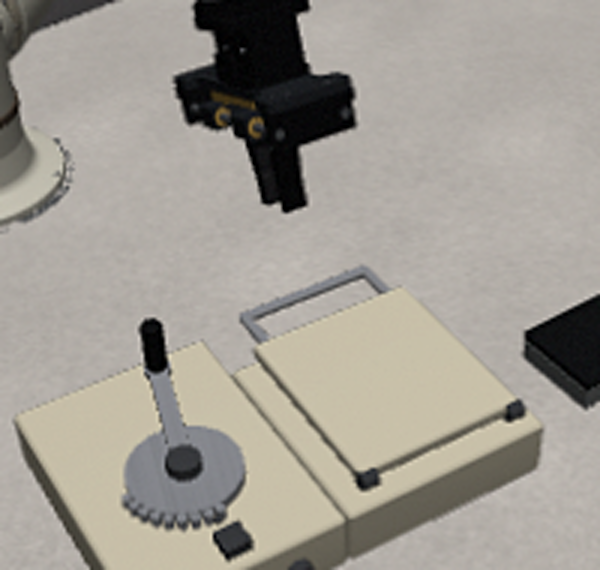

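View pics/t2.png

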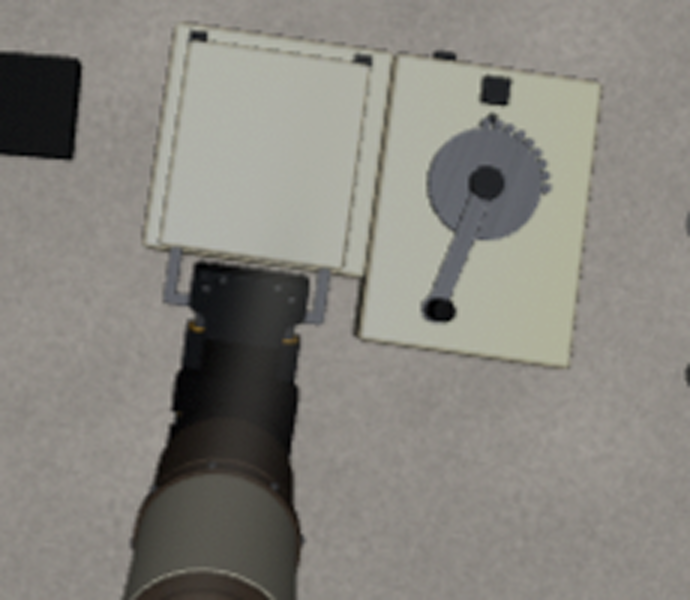

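Call:
move_arm:
  increments: [0,0,0,0.025,-0.001,0.001,0.026,0,0,0,0.05,-0.001,0.001,0.026,0,0,0,0.07,-0.001,0.001,0.026,0,0,0,0.07,-0.001,0.001,0.026,0,0,0,0.07,-0.001,0.001,0.026]

```text
time_s: 3.05
tcp_pos: [0.4607, 0.0897, 0.0953]
ee_rot: [[0.335, -0.93, 0.152], [-0.055, 0.142, 0.988], [-0.941, -0.339, -0.004]]
wrist_force: [1.2, -2.0, -0.6]
gripper_width: 0.301
```

```bash
python3 - <<'E'
from h import *
s=r.sense();print(s['joints'].round(1))
R=pitchR(70);bar=w([[-.106,.0895,.077]],VP)[0];g=bar+.009*R[:,0]
print(inc(g,R))
# projected tip corners/bar for reference
im=r.capture("scene");cv2.imwrite("pics/s3.png",cv2.resize(cv2.convertScaleAbs(im[110:230,170:290,::-1],alpha=1.6),None,fx=5,fy=5,interpolation=cv2.INTER_CUBIC))
E
```

```text
[  23.7    8.6  -61.2   72.6  -11.2 -103.1]
([0.11, -0.18, -0.16], [0.0288, -0.0008, 0.0005])
```

View pics/s3.png

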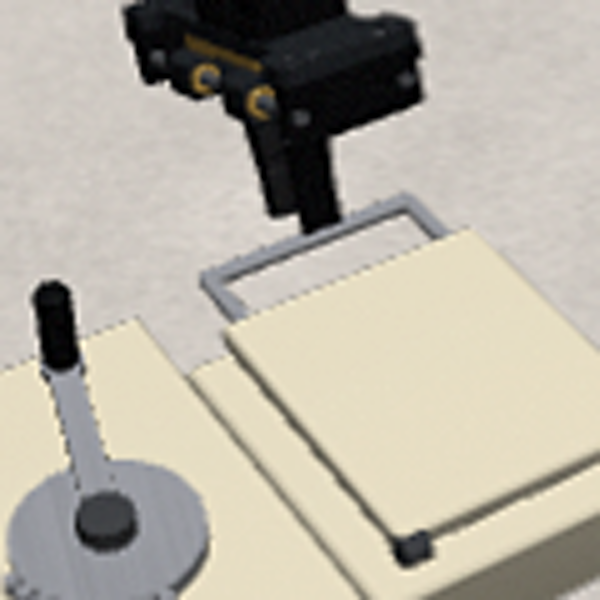

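```bash
python3 - <<'E'
from h import *
R=pitchR(90);bar=w([[-.106,.0895,.077]],VP)[0];g=bar+.009*R[:,0]
for d in(.08,):print(inc(g-d*R[:,0],R))
E
```

```text
([-0.13, -0.18, 19.92], [-0.0463, -0.024, 0.0009])
```

Call:
move_arm:
  increments: [0,0,3,-0.03,0,0,0.026,0,0,8,-0.0463,-0.01,0.001,0.026,0,0,14,-0.0463,-0.024,0.001,0.026,-0.1,-0.2,19.9,-0.0463,-0.024,0.001,0.026,-0.1,-0.2,19.9,-0.0463,-0.024,0.001,0.026,-0.1,-0.2,19.9,-0.0463,-0.024,0.001,0.026,-0.1,-0.2,19.9,-0.0463,-0.024,0.001,0.026,-0.1,-0.2,19.9,-0.0463,-0.024,0.001,0.026]

```text
time_s: 3.77
tcp_pos: [0.4717, 0.0965, 0.1511]
ee_rot: [[0.004, -0.989, 0.149], [0.014, 0.149, 0.989], [-1.0, -0.002, 0.015]]
wrist_force: [1.4, 0.5, 1.2]
gripper_width: 0.299
```

```bash
python3 - <<'E'
from h import *
s=r.sense();print(s['joints'].round(1))
R=pitchR(90);bar=w([[-.106,.0895,.077]],VP)[0];g=bar+.009*R[:,0]
print(inc(g,R))
E
```

```text
[ 30.6  12.5 -25.7  -0.8 -51.2 -38.7]
([0.21, 0.84, 0.1], [0.083, 0.0025, -0.0093])
```

Call:
move_arm:
  increments: [0.2,0.8,0.1,0.0,0.0025,-0.0093,0.026,0.2,0.8,0.1,0.02,0.0025,-0.0093,0.026,0.2,0.8,0.1,0.05,0.0025,-0.0093,0.026,0.2,0.8,0.1,0.06,0.0025,-0.0093,0.026,0.2,0.8,0.1,0.06,0.0025,-0.0093,0.026,0.2,0.8,0.1,0.06,0.0025,-0.0093,0.026]

```text
time_s: 4.27
tcp_pos: [0.463, 0.0815, 0.0882]
ee_rot: [[-0.004, -0.988, 0.153], [-0.013, 0.153, 0.988], [-1.0, 0.002, -0.014]]
wrist_force: [0.1, 0.6, 0.9]
gripper_width: 0.298
```

```bash
python3 - <<'E'
from h import *
s=r.sense();print(s['joints'].round(1))
R=pitchR(90);bar=w([[-.106,.0895,.077]],VP)[0];g=bar+.009*R[:,0]
print(inc(g,R))
im=r.capture("scene");cv2.imwrite("pics/s4.png",cv2.resize(cv2.convertScaleAbs(im[110:230,170:290,::-1],alpha=1.6),None,fx=5,fy=5,interpolation=cv2.INTER_CUBIC))
E
```

```text
[ 30.2  16.8 -31.8   0.8 -42.  -39.7]
([-0.06, -0.78, -0.1], [0.0201, -0.004, 0.0084])
```

View pics/s4.png

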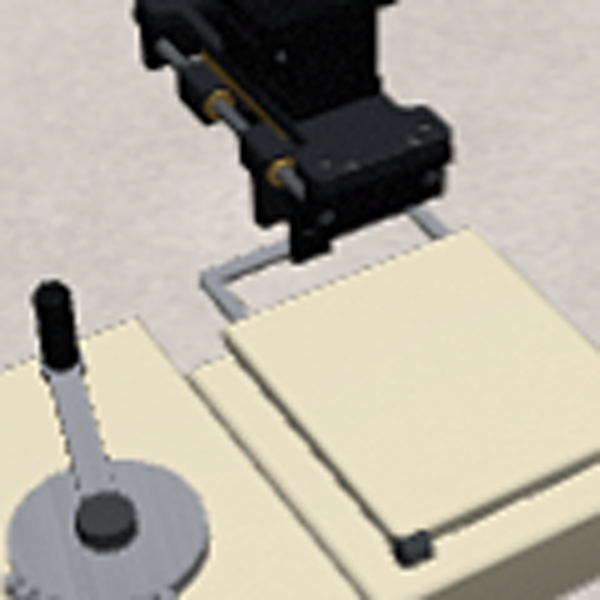

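Call:
move_arm:
  increments: [0,-0.8,0,0.0,-0.004,0.008,0.026,0,-0.8,0,0.01,-0.004,0.008,0.026,0,-0.8,0,0.02,-0.004,0.008,0.026,0,-0.8,0,0.02,-0.004,0.008,0.026,0,-0.8,0,0.02,-0.004,0.008,0.026]

```text
time_s: 4.73
tcp_pos: [0.4706, 0.0894, 0.0689]
ee_rot: [[0.001, -0.988, 0.154], [0.003, 0.154, 0.988], [-1.0, -0.0, 0.003]]
wrist_force: [-0.4, 0.7, -0.3]
gripper_width: 0.299
```

```bash
python3 - <<'E'
from h import *
R=pitchR(90);bar=w([[-.106,.0895,.077]],VP)[0];g=bar+.009*R[:,0]
print(inc(g,R))
im=r.capture("scene");cv2.imwrite("pics/s5.png",cv2.resize(cv2.convertScaleAbs(im[110:230,170:290,::-1],alpha=1.6),None,fx=5,fy=5,interpolation=cv2.INTER_CUBIC))
E
```

```text
([-0.1, 0.16, 0.02], [0.0009, 0.0023, -0.0009])
```

View pics/s5.png

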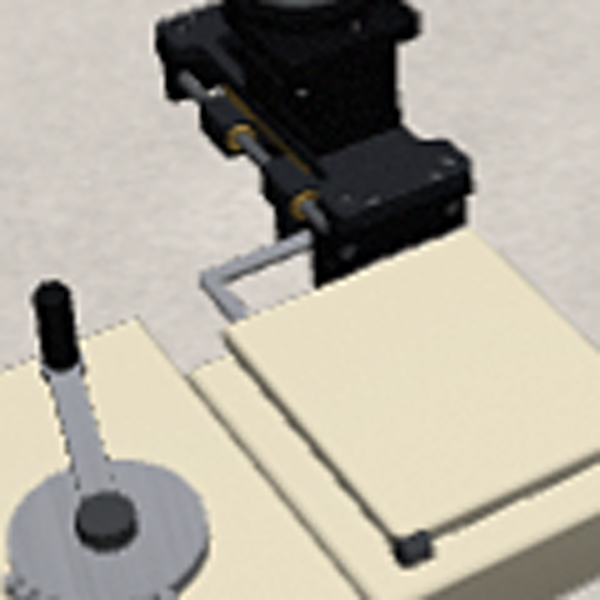

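The bar appears between the fingers at about (310, 240) in the crop, and I read no contact force. I'll close the gripper now.

Call:
move_arm:
  increments: [0,0,0,0,0,0,0.0,0,0,0,0,0,0,0.0,0,0,0,0,0,0,0.0,0,0,0,0,0,0,0.0,0,0,0,0,0,0,0.0,0,0,0,0,0,0,0.0]

```text
time_s: 5.28
tcp_pos: [0.4658, 0.0894, 0.0676]
ee_rot: [[-0.008, -0.988, 0.157], [0.002, 0.157, 0.988], [-1.0, 0.008, 0.001]]
wrist_force: [-13.0, 10.1, 5.7]
gripper_width: 0.101
```

```bash
python3 - <<'E'
from h import *
s=r.sense();print(s['wrist_force'],s['moment'],s['gripper_width']*.087,s['tcp_pos'])
print(r.sense()['tcp_pos'],((s['tcp_pos']-VP[[0,1,0]])@X,(s['tcp_pos']-np.r_[VP[:2],0])@np.c_[X,Y]))
E
```

```text
[-13.02501399  10.12696173   5.71932746] [ 2.996919    3.64148778 -0.04084187] 0.00880957251996905 [0.46582607 0.08938634 0.06763188]
[0.46582607 0.08938634 0.06763188] (np.float64(-0.10840292590685649), array([-0.10840293,  0.08960647]))
```

Call:
move_arm:
  increments: [0,0,0,0,0.004,0,0.0,0,0,0,0,0.004,0,0.0,0,0,0,0,0.004,0,0.0]

```text
time_s: 5.53
tcp_pos: [0.4657, 0.0896, 0.0683]
ee_rot: [[-0.001, -0.988, 0.155], [0.002, 0.155, 0.988], [-1.0, 0.001, 0.002]]
wrist_force: [-1.6, 0.8, -0.4]
gripper_width: 0.102
```

```bash
python3 - <<'E'
from h import *
s=r.sense();print(s['wrist_force'],s['moment'],s['gripper_width']*.087,s['tcp_pos'],s['ee_rot'].round(3),s['joints'])
E
```

```text
[-1.57052847  0.7736349  -0.35204031] [ 0.45817179  0.56040191 -0.09346265] 0.008914917185730094 [0.46573872 0.08962438 0.06830558] [[-0.001 -0.988  0.155]
 [ 0.002  0.155  0.988]
 [-1.     0.001  0.002]] [ 30.49112613  18.8138369  -32.26622106  -0.21728699 -38.89865583
 -39.23154424]
```

```bash
cat >> h.py <<'E'
def arcrows(phis,k,phi0,th0,o=.009,L=.21):
    # increments from tool pitched 90+th0 (deg) at phi0(deg)
    out=[];a=np.radians
    def tcp(ph):
        th=a(90+th0+k*(ph-phi0));return np.array([-L*np.cos(a(ph))+o*np.cos(th),L*np.sin(a(ph))-o*np.sin(th)])
    t0=a(90+th0);ex=np.array([np.cos(t0),-np.sin(t0)]);ey=np.array([-np.sin(t0),-np.cos(t0)])
    for p in phis:
        d=tcp(p)-tcp(phi0);out+= [0,0,round(k*(p-phi0),1),round(d@ex,4),round(d@ey,4),0,0]
    return out
E
python3 - <<'E'
from h import *
print(arcrows([2.3,3.8,5.3,6.8,8.3,9.8,11.3,12.8,14.3,15.8,15.8,15.8],.6,.8,0))
E
```

```text
[0, 0, 0.9, np.float64(-0.0055), np.float64(-0.0), 0, 0, 0, 0, 1.8, np.float64(-0.011), np.float64(-0.0002), 0, 0, 0, 0, 2.7, np.float64(-0.0165), np.float64(-0.0005), 0, 0, 0, 0, 3.6, np.float64(-0.022), np.float64(-0.0009), 0, 0, 0, 0, 4.5, np.float64(-0.0274), np.float64(-0.0015), 0, 0, 0, 0, 5.4, np.float64(-0.0329), np.float64(-0.0022), 0, 0, 0, 0, 6.3, np.float64(-0.0383), np.float64(-0.0031), 0, 0, 0, 0, 7.2, np.float64(-0.0437), np.float64(-0.0041), 0, 0, 0, 0, 8.1, np.float64(-0.049), np.float64(-0.0052), 0, 0, 0, 0, 9.0, np.float64(-0.0544), np.float64(-0.0065), 0, 0, 0, 0, 9.0, np.float64(-0.0544), np.float64(-0.0065), 0, 0, 0, 0, 9.0, np.float64(-0.0544), np.float64(-0.0065), 0, 0]
```

Call:
move_arm:
  increments: [0,0,0.9,-0.0055,0,0,0,0,0,1.8,-0.011,-0.0002,0,0,0,0,2.7,-0.0165,-0.0005,0,0,0,0,3.6,-0.022,-0.0009,0,0,0,0,4.5,-0.0274,-0.0015,0,0,0,0,5.4,-0.0329,-0.0022,0,0,0,0,6.3,-0.0383,-0.0031,0,0,0,0,7.2,-0.0437,-0.0041,0,0,0,0,8.1,-0.049,-0.0052,0,0,0,0,9,-0.0544,-0.0065,0,0,0,0,9,-0.0544,-0.0065,0,0,0,0,9,-0.0544,-0.0065,0,0]

```text
time_s: 6.53
tcp_pos: [0.4719, 0.0886, 0.1226]
ee_rot: [[-0.156, -0.975, 0.155], [0.027, 0.153, 0.988], [-0.987, 0.159, 0.002]]
wrist_force: [-4.1, 3.7, 1.3]
gripper_width: 0.1
```

```bash
python3 - <<'E'
from h import *
s=r.sense();print(s['wrist_force'],s['moment'],s['gripper_width']*.087,s['tcp_pos'],s['ee_rot'].round(3),s['joints'].round(1))
print((s['tcp_pos']-np.r_[VP[:2],0])@np.c_[X,Y,Z])
print(np.array(arcrows([17.6,19.4,21.2,23,24.8,26.6,28.4,30.2,32,33,33,33],.6,15.8,9)).reshape(-1,7)[:,2:5].tolist())
im=r.capture("scene");cv2.imwrite("pics/s6.png",cv2.resize(cv2.convertScaleAbs(im[80:230,130:330,::-1],alpha=1.6),None,fx=4,fy=4,interpolation=cv2.INTER_CUBIC))
E
```

```text
[-4.07947499  3.66771134  1.26691619] [ 0.89681632  0.91346478 -0.12550731] 0.00867514986428559 [0.47190775 0.08863705 0.12257206] [[-0.156 -0.975  0.155]
 [ 0.027  0.153  0.988]
 [-0.987  0.159  0.002]] [ 26.5  18.8 -20.   -6.3 -58.7 -31.8]
[-0.10227811  0.08979318  0.12257206]
[[1.1, -0.0065, -0.0007], [2.2, -0.0131, -0.0016], [3.2, -0.0195, -0.0028], [4.3, -0.026, -0.0041], [5.4, -0.0324, -0.0056], [6.5, -0.0387, -0.0073], [7.6, -0.045, -0.0093], [8.6, -0.0512, -0.0114], [9.7, -0.0573, -0.0137], [10.3, -0.0607, -0.0151], [10.3, -0.0607, -0.0151], [10.3, -0.0607, -0.0151]]
```

View pics/s6.png

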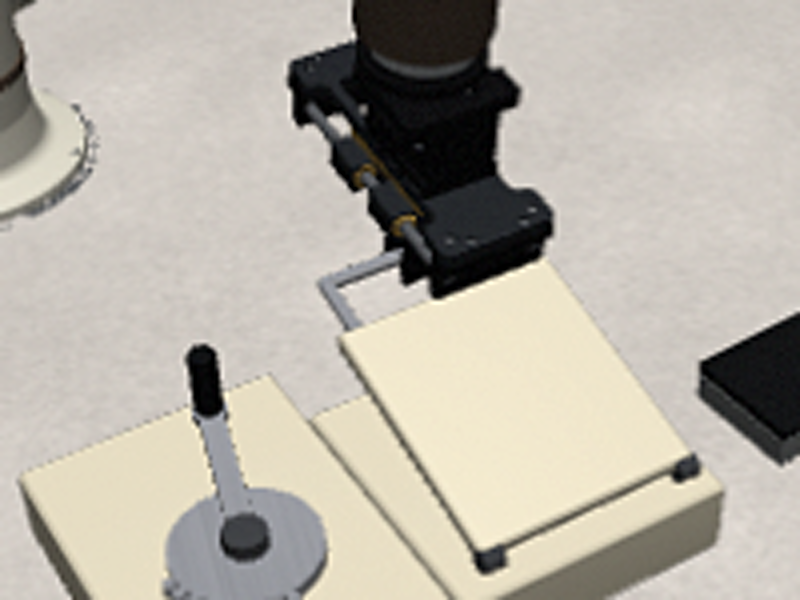

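Call:
move_arm:
  increments: [0,0,1.1,-0.0065,-0.0007,0,0,0,0,2.2,-0.0131,-0.0016,0,0,0,0,3.2,-0.0195,-0.0028,0,0,0,0,4.3,-0.026,-0.0041,0,0,0,0,5.4,-0.0324,-0.0056,0,0,0,0,6.5,-0.0387,-0.0073,0,0,0,0,7.6,-0.045,-0.0093,0,0,0,0,8.6,-0.0512,-0.0114,0,0,0,0,9.7,-0.0573,-0.0137,0,0,0,0,10.3,-0.0607,-0.0151,0,0,0,0,10.3,-0.0607,-0.0151,0,0,0,0,10.3,-0.0607,-0.0151,0,0]

```text
time_s: 7.58
tcp_pos: [0.4952, 0.0849, 0.1797]
ee_rot: [[-0.33, -0.931, 0.155], [0.053, 0.145, 0.988], [-0.942, 0.335, 0.002]]
wrist_force: [-5.4, 2.5, 0.3]
gripper_width: 0.098
```

```bash
python3 - <<'E'
from h import *
s=r.sense();print(s['wrist_force'],s['moment'],s['gripper_width']*.087,s['tcp_pos'],s['ee_rot'].round(3),s['joints'].round(1))
v=(s['tcp_pos']-np.r_[VP[:2],0])@np.c_[X,Y,Z];t=s['ee_rot'][:,0]@np.c_[X,Y,Z]
b=v-.009*t;print(v,b,np.degrees(np.arcsin((b[2]-.074)/.21)))
print(np.array(arcrows([34.7,36.4,38.1,39.8,41.5,43.2,44.9,46.6,48.3,49.8,49.8,49.8],.6,33,19.3)).reshape(-1,7)[:,2:5].tolist())
E
```

```text
[-5.44575142  2.46680684  0.28145239] [ 0.88567322  0.7969057  -0.30385097] 0.00856474492411906 [0.49516136 0.08492533 0.17974798] [[-0.33  -0.931  0.155]
 [ 0.053  0.145  0.988]
 [-0.942  0.335  0.002]] [ 21.9  22.5  -5.2 -10.1 -79.3 -27.4]
[-0.07873045  0.08967016  0.17974798] [-0.07571889  0.08964899  0.18822914] 32.95282173273658
[[1.0, -0.006, -0.0014], [2.0, -0.012, -0.003], [3.1, -0.018, -0.0047], [4.1, -0.0238, -0.0067], [5.1, -0.0296, -0.0088], [6.1, -0.0354, -0.0111], [7.1, -0.0411, -0.0135], [8.2, -0.0467, -0.0161], [9.2, -0.0522, -0.0189], [10.1, -0.057, -0.0215], [10.1, -0.057, -0.0215], [10.1, -0.057, -0.0215]]
```

Call:
move_arm:
  increments: [0,0,1,-0.006,-0.0014,0,0,0,0,2,-0.012,-0.003,0,0,0,0,3.1,-0.018,-0.0047,0,0,0,0,4.1,-0.0238,-0.0067,0,0,0,0,5.1,-0.0296,-0.0088,0,0,0,0,6.1,-0.0354,-0.0111,0,0,0,0,7.1,-0.0411,-0.0135,0,0,0,0,8.2,-0.0467,-0.0161,0,0,0,0,9.2,-0.0522,-0.0189,0,0,0,0,10.1,-0.057,-0.0215,0,0,0,0,10.1,-0.057,-0.0215,0,0,0,0,10.1,-0.057,-0.0215,0,0]

```text
time_s: 8.58
tcp_pos: [0.5337, 0.0787, 0.2274]
ee_rot: [[-0.49, -0.858, 0.154], [0.077, 0.133, 0.988], [-0.869, 0.496, 0.001]]
wrist_force: [-6.1, 3.2, 3.4]
gripper_width: 0.098
```

```bash
python3 - <<'E'
from h import *
s=r.sense();print(s['wrist_force'],s['moment'],s['gripper_width']*.087,s['tcp_pos'],s['ee_rot'].round(3),s['joints'].round(1))
v=(s['tcp_pos']-np.r_[VP[:2],0])@np.c_[X,Y,Z];t=s['ee_rot'][:,0]@np.c_[X,Y,Z]
b=v-.009*t;print(v,b,np.degrees(np.arcsin((b[2]-.074)/.21)))
# circle fit of tcp-o*t through recorded points, radius .21
from scipy.optimize import least_squares
W=[([.4657,.0896,.0683],-.001),([.4719,.0886,.1226],None)]
D=np.array([[-.1085,.0683,0],[-.10228,.12257,9.1],[-.07873,.17975,19.5],[v[0],v[2],np.degrees(np.arctan2(-t[0],-t[2]))]])
def f(q):
    th=np.radians(D[:,2]);bx=D[:,0]+q[2]*np.sin(th);bz=D[:,1]+q[2]*np.cos(th)
    return np.hypot(bx-q[0],bz-.074)-.21
so=least_squares(lambda q:np.r_[f(q),(q[2]-.009)*.3],[.1,.074,.009]);q=so.x;th=np.radians(D[:,2]);print(q,so.fun)
print(np.degrees(np.arctan2(D[:,1]+q[2]*np.cos(th)-.074,q[0]-D[:,0]-q[2]*np.sin(th))))
im=r.capture("scene");cv2.imwrite("pics/s7.png",cv2.resize(cv2.convertScaleAbs(im[80:230,130:330,::-1],alpha=1.6),None,fx=4,fy=4,interpolation=cv2.INTER_CUBIC))
E
```

```text
[-6.10651219  3.16555817  3.39122122] [ 0.85433968  1.20239102 -0.40911085] 0.008495645946040685 [0.5336503  0.0787255  0.22741682] [[-0.49  -0.858  0.154]
 [ 0.077  0.133  0.988]
 [-0.869  0.496  0.001]] [ 17.9  29.1  10.8 -13.1 -98.4 -25.5]
[-0.03974624  0.08941096  0.22741682] [-0.03528606  0.08939588  0.23523389] 50.154988474747086
[0.10120022 0.074      0.00691033] [-0.00029628 -0.00016901  0.00012689  0.00053894 -0.0006269 ]
[ 0.33069258 15.30696918 32.29424935 49.21747492]
```

View pics/s7.png

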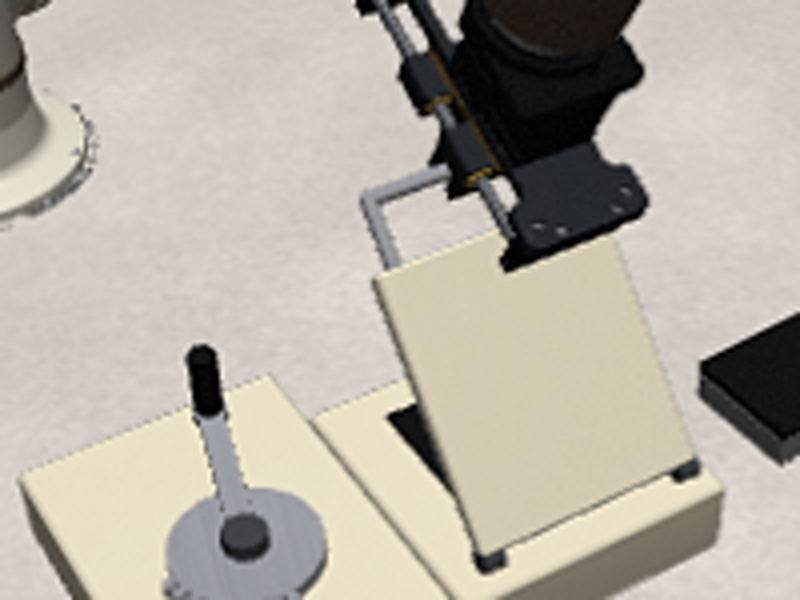

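Call:
move_arm:
  increments: [0,0,0,0,0,0,0.026,0,0,0,0,0,0,0.026,0,0,0,0,0,0,0.026,0,0,0,0,0,0,0.026]

```text
time_s: 8.97
tcp_pos: [0.5361, 0.0782, 0.2268]
ee_rot: [[-0.483, -0.862, 0.155], [0.077, 0.134, 0.988], [-0.872, 0.49, 0.002]]
wrist_force: [0.3, 0.3, -0.3]
gripper_width: 0.269
```

```bash
python3 - <<'E'
from h import *
s=r.sense();print(s['wrist_force'],s['moment'],s['gripper_width']*.087,s['tcp_pos'],s['ee_rot'].round(3))
E
```

```text
[ 0.25603746  0.29307419 -0.28702298] [-0.09111063 -1.10517704  0.0035192 ] 0.023366863300246263 [0.53606052 0.07818649 0.2268276 ] [[-0.483 -0.862  0.155]
 [ 0.077  0.134  0.988]
 [-0.872  0.49   0.002]]
```

Call:
move_arm:
  increments: [0,0,0,-0.01,0,0,0.026,0,0,0,-0.025,0,0,0.026,0,0,0,-0.045,0,0,0.026,0,0,0,-0.07,0,0,0.026,0,0,0,-0.1,0,0,0.026,0,0,0,-0.1,0,0,0.026]

```text
time_s: 9.47
tcp_pos: [0.5875, 0.0697, 0.3181]
ee_rot: [[-0.475, -0.866, 0.156], [0.078, 0.135, 0.988], [-0.876, 0.482, 0.003]]
wrist_force: [0.4, -0.9, -0.0]
gripper_width: 0.292
```

```bash
python3 - <<'E'
from h import *
s=r.sense();print(s['wrist_force'],s['moment'],s['gripper_width']*.087,s['tcp_pos'],s['joints'].round(1))
for n in("scene","top"):
  im=r.capture(n);cv2.imwrite(f"pics/{n}8.png",im[:,:,::-1])
  a=im[80:230,130:330] if n=="scene" else im[130:280,200:400]
  cv2.imwrite(f"pics/{n}8c.png",cv2.resize(cv2.convertScaleAbs(a[:,:,::-1],alpha=1.6),None,fx=4,fy=4,interpolation=cv2.INTER_CUBIC))
E
```

```text
[ 0.40979527 -0.87274502 -0.03681232] [-0.08594484 -0.99476843 -0.01803418] 0.02541624113441801 [0.58748134 0.06965913 0.31808255] [  16.    31.5   27.8  -12.8 -112.2  -27. ]
```

View pics/scene8c.png

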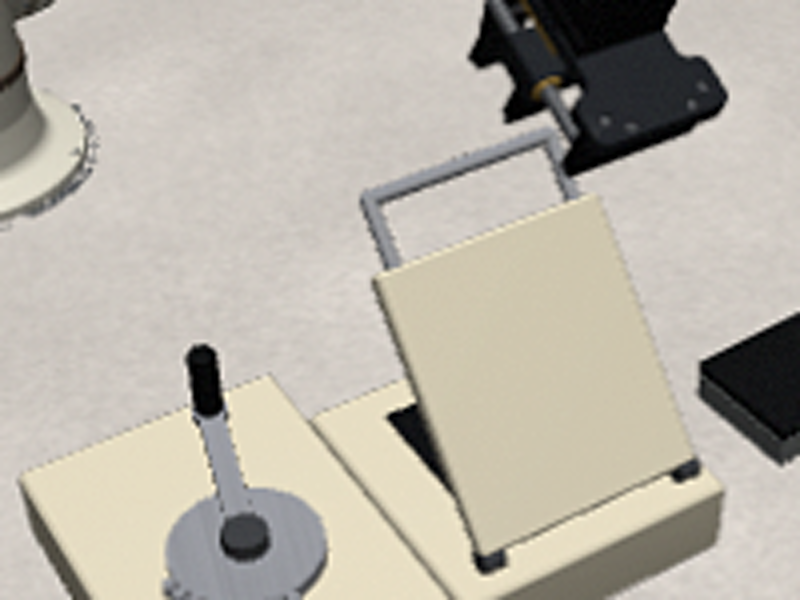

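View pics/top8c.png

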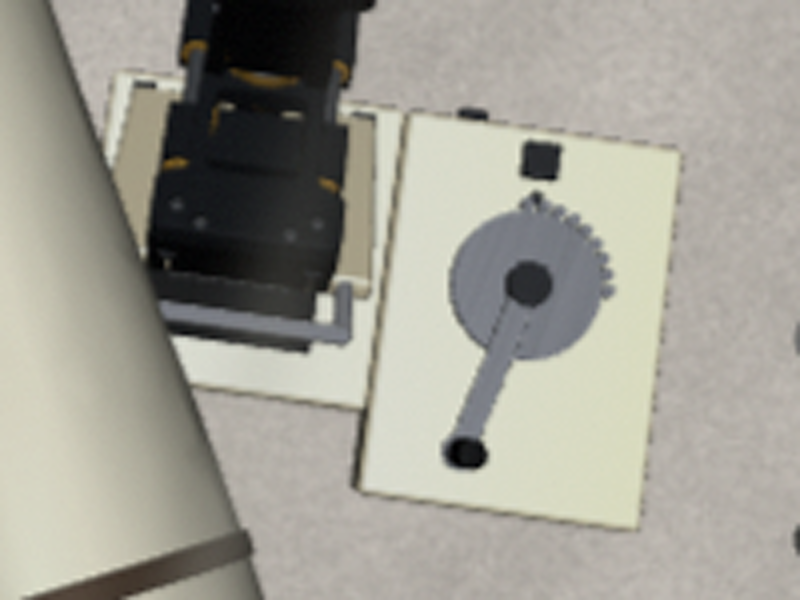

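```bash
python3 - <<'E'
from h import *
q=(np.array([(371,197),(549,133)])+.5)/4-.5+[130,80]
for a in(46,48,50,52,54):
    t=np.radians(a)
    P=w([[.1015-.21*np.cos(t),.0895+d,.074+.21*np.sin(t)+.003] for d in(-.055,.055)],VP)
    print(a,(proj("scene",P)-q).round(1).tolist())
P=w([[-.1085,.0895+d,.0755+.003] for d in(-.055,.055)],VP);print((proj("scene",P)-sc([(330,103),(484,41)])).round(1))
# knob rest from circle
piv=np.array([.017,-.0885]);
for k in range(6):
    a=2.88+.2*k;print(k,piv+.11*np.array([np.cos(a),np.sin(a)]),w([[*(piv+.11*np.array([np.cos(a),np.sin(a)])),.105]],VP)[0])
# knob axis from the two views, fitted at base & top
E
```

```text
46 [[-0.4, 0.1], [-3.9, 1.3]]
48 [[0.7, -0.5], [-2.6, 0.5]]
50 [[1.8, -1.0], [-1.2, -0.1]]
52 [[3.0, -1.5], [0.2, -0.6]]
54 [[4.2, -1.8], [1.6, -1.0]]
[[ 0.4 -1.1]
 [-1.6 -0.1]]
0 [-0.08925772 -0.06005187] [ 0.46193008 -0.06144131  0.105     ]
1 [-0.09279141 -0.08172909] [ 0.45513273 -0.08232635  0.105     ]
2 [-0.09194807 -0.10367625] [ 0.45262008 -0.1041455   0.105     ]
3 [-0.08676131 -0.12501837] [ 0.45449232 -0.12602891  0.105     ]
4 [-0.07743791 -0.14490462] [ 0.4606748  -0.14710415  0.105     ]
5 [-0.06434957 -0.1625422 ] [ 0.47092105 -0.16653102  0.105     ]
```

```bash
cat >> h.py <<'E'
def downR(yawdeg):
    a=np.radians(yawdeg);y=np.array([np.cos(a),np.sin(a),0]);x=-Z;return np.c_[x,y,np.cross(x,y)]
E
python3 - <<'E'
from h import *
print(inc([.462,-.061,.30],downR(246.2)))
E
```

```text
([-73.35, 19.31, -24.8], [0.0614, 0.0813, -0.1491])
```

Call:
move_arm:
  increments: [-6,1.5,-2,-0.01,0.01,-0.02,0.05,-12.2,3.2,-4.1,-0.01,0.02,-0.04,0.05,-18.3,4.8,-6.2,0,0.03,-0.06,0.05,-24.4,6.4,-8.3,0.01,0.04,-0.08,0.05,-30.5,8,-10.3,0.02,0.05,-0.1,0.05,-36.7,9.7,-12.4,0.03,0.06,-0.12,0.05,-43,11.3,-14.5,0.04,0.07,-0.14,0.05,-49,12.9,-16.5,0.05,0.08,-0.149,0.05,-55,14.5,-18.6,0.06,0.081,-0.149,0.05,-61,16.1,-20.7,0.061,0.081,-0.149,0.05,-67,17.7,-22.7,0.061,0.081,-0.149,0.05,-73.3,19.3,-24.8,0.061,0.081,-0.149,0.05]

```text
time_s: 10.57
tcp_pos: [0.4603, -0.061, 0.2992]
ee_rot: [[-0.003, -0.398, -0.917], [-0.0, -0.917, 0.398], [-1.0, 0.001, 0.002]]
wrist_force: [0.3, -1.3, 0.2]
gripper_width: 0.572
```

```bash
python3 - <<'E'
from h import *
s=r.sense();print(s['wrist_force'],s['joints'].round(1))
print(inc([.462,-.061,.18],downR(246.2)))
for n in("scene","top"):
  im=r.capture(n);cv2.imwrite(f"pics/{n}9.png",cv2.convertScaleAbs(im[:,:,::-1],alpha=1.4))
E
```

```text
[ 0.28598477 -1.32730518  0.15545935] [ 12.6   3.5 -14.   -0.  -72.7  54. ]
([0.33, 0.13, -0.08], [0.1192, -0.0008, -0.0018])
```

View pics/scene9.png

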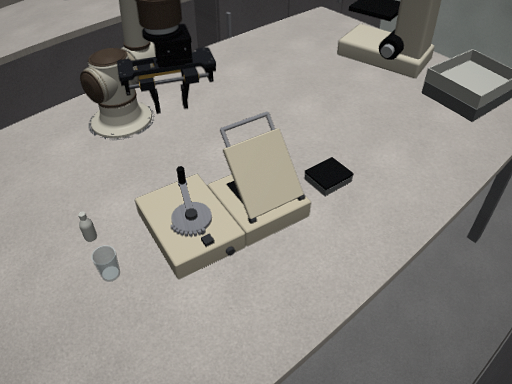

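View pics/top9.png

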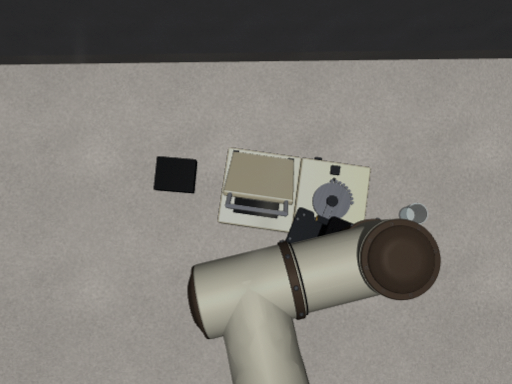

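Call:
move_arm:
  increments: [0.3,0.1,0,0.03,-0.001,-0.002,0.05,0.3,0.1,0,0.06,-0.001,-0.002,0.05,0.3,0.1,0,0.09,-0.001,-0.002,0.05,0.3,0.1,0,0.12,-0.001,-0.002,0.05,0.3,0.1,0,0.14,-0.001,-0.002,0.05,0.3,0.1,0,0.145,-0.001,-0.002,0.05,0.3,0.1,0,0.145,-0.001,-0.002,0.05]

```text
time_s: 11.25
tcp_pos: [0.4623, -0.0611, 0.1535]
ee_rot: [[-0.007, -0.41, -0.912], [-0.003, -0.912, 0.41], [-1.0, 0.005, 0.005]]
wrist_force: [0.0, -0.3, 0.7]
gripper_width: 0.575
```

```bash
python3 - <<'E'
from h import *
s=r.sense();print(s['wrist_force'],s['joints'].round(1))
print(inc([.462,-.061,.096],downR(246.2)))
im=r.capture("scene");cv2.imwrite("pics/s10.png",cv2.resize(cv2.convertScaleAbs(im[90:240,110:310,::-1],alpha=1.6),None,fx=4,fy=4,interpolation=cv2.INTER_CUBIC))
E
```

```text
[ 0.00622229 -0.30151795  0.69246314] [ 12.6  11.2 -27.3   0.1 -51.9  53.2]
([-0.39, 0.29, -0.3], [0.0575, -0.0003, 0.0])
```

View pics/s10.png

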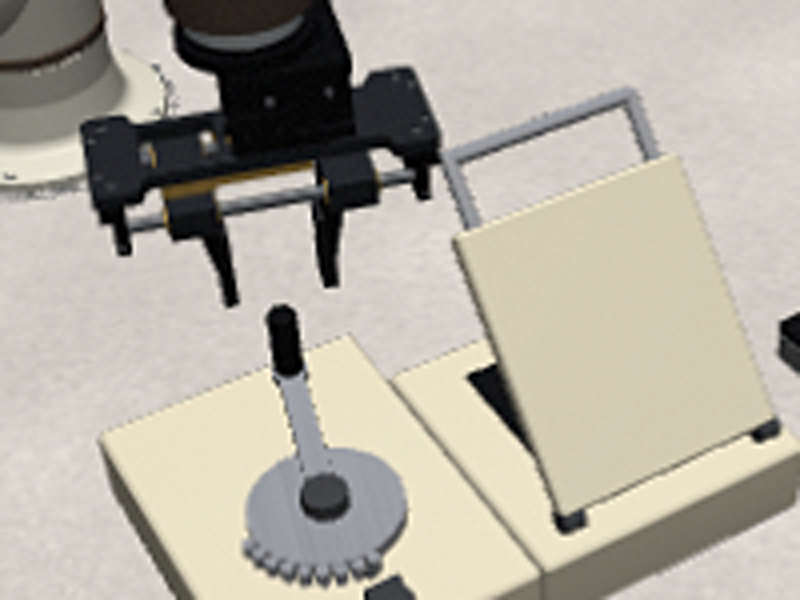

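Call:
move_arm:
  increments: [-6,0,0,-0.005,0,0,0.05,-12,0,0,-0.005,0,0,0.05,-18,0,0,-0.005,0,0,0.05,-24.5,0,0,0,0,0,0.05,-24.5,0,0,0,0,0,0.05,-24.5,0,0,0,0,0,0.05]

```text
time_s: 11.8
tcp_pos: [0.4643, -0.0608, 0.1566]
ee_rot: [[0.001, 0.004, -1.0], [-0.001, -1.0, -0.004], [-1.0, 0.001, -0.001]]
wrist_force: [-0.4, -1.0, -0.0]
gripper_width: 0.577
```

```bash
python3 - <<'E'
from h import *
s=r.sense();print(s['wrist_force'],s['joints'].round(1))
print(inc([.462,-.061,.096],downR(271)))
for n,b in(("scene",(90,240,110,310)),("top",(150,300,220,420))):
  im=r.capture(n);cv2.imwrite(f"pics/{n}11.png",cv2.resize(cv2.convertScaleAbs(im[b[0]:b[1],b[2]:b[3],::-1],alpha=1.6),None,fx=4,fy=4,interpolation=cv2.INTER_CUBIC))
E
```

```text
[-0.40566393 -1.03789104 -0.03530836] [ 12.5  11.  -27.1   0.1 -51.9  77.6]
([-0.79, -0.05, -0.07], [0.0606, 0.0001, 0.0023])
```

View pics/scene11.png

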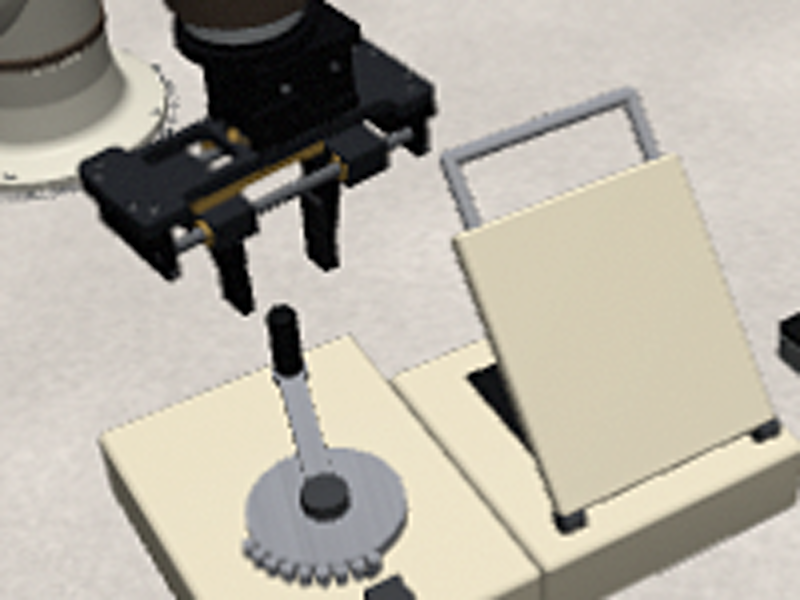

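View pics/top11.png

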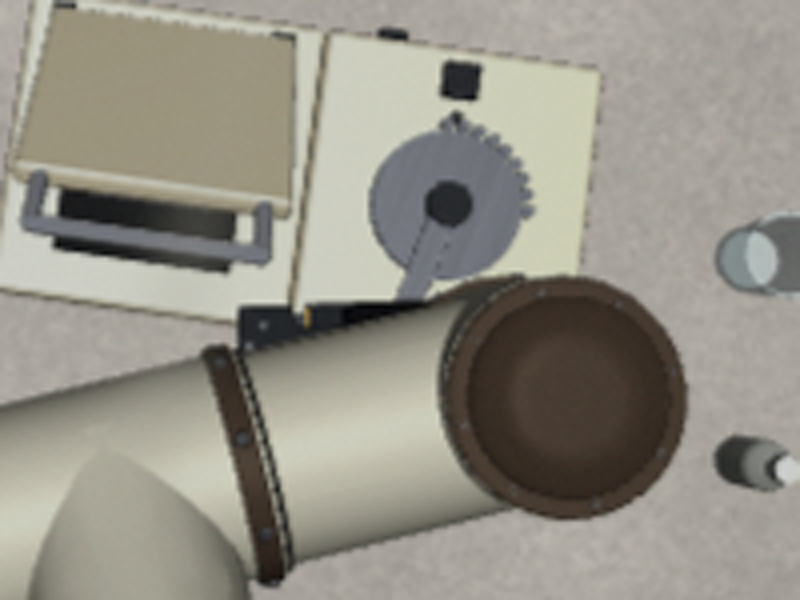

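Call:
move_arm:
  increments: [-0.8,0,0,0.015,0,0.002,0.05,-0.8,0,0,0.03,0,0.002,0.05,-0.8,0,0,0.045,0,0.002,0.05,-0.8,0,0,0.06,0,0.002,0.05,-0.8,0,0,0.06,0,0.002,0.05,-0.8,0,0,0.06,0,0.002,0.05]

```text
time_s: 12.4
tcp_pos: [0.4614, -0.0611, 0.0954]
ee_rot: [[-0.002, 0.02, -1.0], [-0.002, -1.0, -0.02], [-1.0, 0.002, 0.002]]
wrist_force: [0.8, 0.5, -0.3]
gripper_width: 0.573
```

```bash
python3 - <<'E'
from h import *
s=r.sense();print(s['wrist_force'],s['joints'].round(1))
print(inc([.462,-.061,.096],downR(271)))
for n,b in(("scene",(90,240,110,310)),):
  im=r.capture(n);cv2.imwrite(f"pics/{n}12.png",cv2.resize(cv2.convertScaleAbs(im[b[0]:b[1],b[2]:b[3],::-1],alpha=1.6),None,fx=4,fy=4,interpolation=cv2.INTER_CUBIC))
E
```

```text
[ 0.83635029  0.46799345 -0.3310174 ] [ 12.6  15.7 -31.8   0.1 -42.7  78.5]
([0.15, 0.14, -0.1], [-0.0006, -0.0001, -0.0006])
```

View pics/scene12.png

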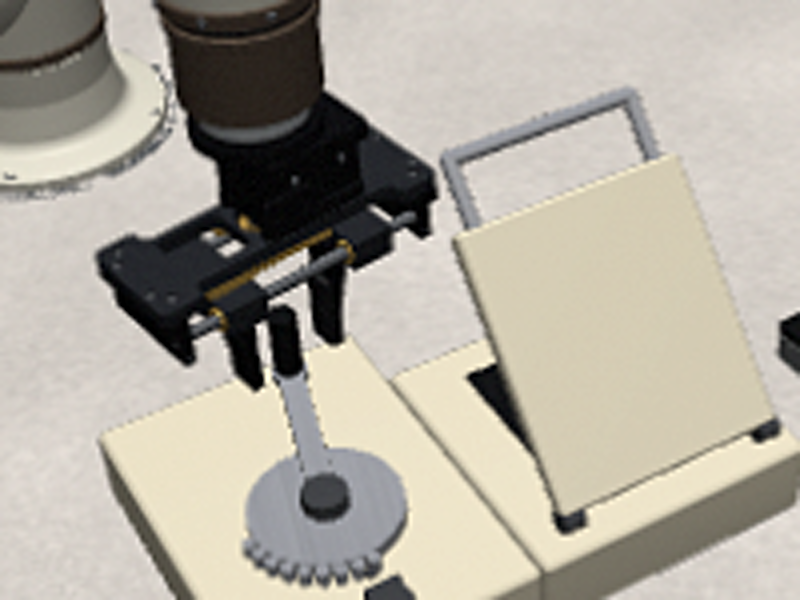

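Call:
move_arm:
  increments: [0,0,0,0,0,0,0.024,0,0,0,0,0,0,0.024,0,0,0,0,0,0,0.024,0,0,0,0,0,0,0.01,0,0,0,0,0,0,0.0,0,0,0,0,0,0,0.0,0,0,0,0,0,0,0.0]

```text
time_s: 13.03
tcp_pos: [0.4614, -0.0629, 0.0956]
ee_rot: [[-0.002, 0.022, -1.0], [-0.005, -1.0, -0.022], [-1.0, 0.005, 0.002]]
wrist_force: [1.7, -10.0, -0.5]
gripper_width: 0.202
```

```bash
cat >> h.py <<'E'
def st():
    s=r.sense();t=s['tcp_pos'];R=s['ee_rot']
    v=(t-np.r_[VP[:2],0])@np.c_[X,Y,Z];f=s['wrist_force']@np.c_[X,Y,Z]
    print("t",round(s['time_s'],2),"world",t.round(4),"view",v.round(4),"Fview",f.round(1),"yaw",round(np.degrees(np.arctan2(R[1,1],R[0,1]))%360,1),"w",round(s['gripper_width']*87,1),"M",s['moment'].round(2))
    return v,f
E
python3 -c "
from h import *
st()"
```

```text
t 13.03 world [ 0.4614 -0.0629  0.0956] view [-0.0895 -0.0615  0.0956] Fview [ 3.2 -9.6 -0.5] yaw 271.3 w 17.6 M [-3.1  -0.67  0.13]
```

```bash
cat >> h.py <<'E'
def lev(t0,ts,yaw0=271.2,L=.11):
    # rows of lever arc from angle t0 to ts (rad), tool yaw world = yaw0+deg(theta)
    def pos(t): a=2.88+VP[2]+t;return L*np.array([np.cos(a),np.sin(a),0])
    R0=downR(yaw0+np.degrees(t0))
    return [[round(-np.degrees(t-t0),2),*[round(float(c),4) for c in R0.T@(pos(t)-pos(t0))]] for t in ts]
E
python3 -c "
from h import *
for x in lev(0,[.02,.04,.06,.08,.1,.1]):print(x)
for x in lev(0.1,[.12,.14,.16,.18,.2,.2]):print(x)"
```

```text
[np.float64(-1.15), 0.0, 0.002, 0.0009]
[np.float64(-2.29), 0.0, 0.004, 0.0018]
[np.float64(-3.44), 0.0, 0.0061, 0.0026]
[np.float64(-4.58), 0.0, 0.0081, 0.0034]
[np.float64(-5.73), 0.0, 0.0102, 0.0041]
[np.float64(-5.73), 0.0, 0.0102, 0.0041]
[np.float64(-1.15), 0.0, 0.002, 0.0009]
[np.float64(-2.29), 0.0, 0.004, 0.0018]
[np.float64(-3.44), 0.0, 0.0061, 0.0026]
[np.float64(-4.58), 0.0, 0.0081, 0.0034]
[np.float64(-5.73), 0.0, 0.0102, 0.0041]
[np.float64(-5.73), 0.0, 0.0102, 0.0041]
```

Call:
move_arm:
  increments: [0,0,0,0,0.0018,0,0,0,0,0,0,0.0018,0,0,0,0,0,0,0.0018,0,0]

```text
time_s: 13.28
tcp_pos: [0.4614, -0.063, 0.0956]
ee_rot: [[-0.001, 0.021, -1.0], [-0.002, -1.0, -0.021], [-1.0, 0.002, 0.001]]
wrist_force: [0.2, -2.0, 2.1]
gripper_width: 0.195
```

```bash
python3 -c "
from h import *
st()"
```

```text
t 13.28 world [ 0.4614 -0.063   0.0956] view [-0.0895 -0.0617  0.0956] Fview [ 0.5 -2.   2.1] yaw 271.2 w 16.9 M [-0.76  0.05  0.07]
```

```bash
cat >> h.py <<'E'
P=np.array([.0168,-.0901])
def ls():
    v,f=st();d=v[:2]-P;a=np.arctan2(d[1],d[0]);th=(a-2.88)%(2*np.pi);th=th-2*np.pi if th>np.pi else th
    u=np.array([np.cos(a),np.sin(a)]);t=np.array([-u[1],u[0]])
    print("theta",round(th,3),"r",round(np.hypot(*d),4),"Ftan on tool",round(f[:2]@t,1),"Frad",round(f[:2]@u,1))
E
```

Call:
move_arm:
  increments: [-1.15,0,0,0,0.002,0.0009,0,-2.29,0,0,0,0.004,0.0018,0,-3.44,0,0,0,0.0061,0.0026,0,-4.58,0,0,0,0.0081,0.0034,0,-5.73,0,0,0,0.0102,0.0041,0,-5.73,0,0,0,0.0102,0.0041,0]

```text
time_s: 13.78
tcp_pos: [0.4577, -0.0727, 0.0956]
ee_rot: [[-0.0, 0.122, -0.993], [-0.001, -0.993, -0.122], [-1.0, 0.0, 0.001]]
wrist_force: [-1.0, 4.5, 3.2]
gripper_width: 0.196
```

```bash
python3 -c "
from h import *
ls()"
```

```text
t 13.78 world [ 0.4577 -0.0727  0.0956] view [-0.0917 -0.0718  0.0956] Fview [-1.7  4.3  3.2] yaw 277.0 w 17.1 M [ 1.27  0.19 -0.03]
theta 0.094 r 0.11 Ftan on tool -4.0 Frad 2.4
```

Call:
move_arm:
  increments: [-1.15,0,0,0,0.002,0.0009,0,-2.29,0,0,0,0.004,0.0018,0,-3.44,0,0,0,0.0061,0.0026,0,-4.58,0,0,0,0.0081,0.0034,0,-5.73,0,0,0,0.0102,0.0041,0,-5.73,0,0,0,0.0102,0.0041,0]

```text
time_s: 14.28
tcp_pos: [0.4545, -0.0841, 0.0955]
ee_rot: [[-0.002, 0.22, -0.976], [-0.001, -0.976, -0.22], [-1.0, 0.001, 0.002]]
wrist_force: [-1.6, 4.2, 4.2]
gripper_width: 0.201
```

```bash
python3 -c "
from h import *
ls()"
```

```text
t 14.28 world [ 0.4545 -0.0841  0.0955] view [-0.0932 -0.0836  0.0955] Fview [-2.2  3.9  4.2] yaw 282.7 w 17.5 M [1.06 0.41 0.09]
theta 0.202 r 0.1102 Ftan on tool -3.8 Frad 2.4
```

```bash
python3 -c "
from h import *
for x in lev(0.2,[.2+.02*i for i in range(1,9)]):print([float(i) for i in x])
print(lev(0,[.01]),lev(0,[.02]))"
```

```text
[-1.15, 0.0, 0.002, 0.0009]
[-2.29, 0.0, 0.004, 0.0018]
[-3.44, 0.0, 0.0061, 0.0026]
[-4.58, 0.0, 0.0081, 0.0034]
[-5.73, 0.0, 0.0102, 0.0041]
[-6.88, 0.0, 0.0123, 0.0048]
[-8.02, 0.0, 0.0144, 0.0055]
[-9.17, 0.0, 0.0165, 0.0061]
[[np.float64(-0.57), 0.0, 0.001, 0.0005]] [[np.float64(-1.15), 0.0, 0.002, 0.0009]]
```

Moving to 0.36, then fine steps to feel the second click.

Call:
move_arm:
  increments: [-1.15,0,0,0,0.002,0.0009,0,-2.29,0,0,0,0.004,0.0018,0,-3.44,0,0,0,0.0061,0.0026,0,-4.58,0,0,0,0.0081,0.0034,0,-5.73,0,0,0,0.0102,0.0041,0,-6.88,0,0,0,0.0123,0.0048,0,-8.02,0,0,0,0.0144,0.0055,0,-9.17,0,0,0,0.0165,0.0061,0,-9.17,0,0,0,0.0165,0.0061,0]

```text
time_s: 15.03
tcp_pos: [0.452, -0.1017, 0.0955]
ee_rot: [[-0.002, 0.373, -0.928], [-0.002, -0.928, -0.373], [-1.0, 0.001, 0.003]]
wrist_force: [-1.9, 2.5, 5.5]
gripper_width: 0.199
```

```bash
python3 -c "
from h import *
ls()"
```

```text
t 15.03 world [ 0.452  -0.1017  0.0955] view [-0.0929 -0.1013  0.0955] Fview [-2.3  2.2  5.5] yaw 291.9 w 17.3 M [0.75 0.38 0.03]
theta 0.363 r 0.1103 Ftan on tool -2.4 Frad 2.0
```

Call:
move_arm:
  increments: [-1.15,0,0,0,0.002,0.0009,0,-1.15,0,0,0,0.002,0.0009,0]

```text
time_s: 15.2
tcp_pos: [0.452, -0.1039, 0.0955]
ee_rot: [[-0.002, 0.392, -0.92], [-0.002, -0.92, -0.392], [-1.0, 0.001, 0.003]]
wrist_force: [-2.6, 2.6, 4.4]
gripper_width: 0.194
```

```bash
python3 -c "
from h import *
ls()"
```

```text
t 15.2 world [ 0.452  -0.1039  0.0955] view [-0.0926 -0.1036  0.0955] Fview [-3.   2.1  4.4] yaw 293.0 w 16.9 M [0.67 0.44 0.11]
theta 0.384 r 0.1103 Ftan on tool -2.5 Frad 2.7
```

Call:
move_arm:
  increments: [-0.57,0,0,0,0.001,0.0005,0,-0.57,0,0,0,0.001,0.0005,0]

```text
time_s: 15.37
tcp_pos: [0.4519, -0.1049, 0.0955]
ee_rot: [[-0.002, 0.4, -0.916], [-0.002, -0.916, -0.4], [-1.0, 0.001, 0.003]]
wrist_force: [-1.8, 2.0, 4.5]
gripper_width: 0.197
```

```bash
python3 -c "
from h import *
ls()"
```

```text
t 15.37 world [ 0.4519 -0.1049  0.0955] view [-0.0925 -0.1046  0.0955] Fview [-2.1  1.7  4.5] yaw 293.6 w 17.1 M [0.52 0.32 0.08]
theta 0.393 r 0.1103 Ftan on tool -1.9 Frad 1.9
```

Call:
move_arm:
  increments: [-0.57,0,0,0,0.001,0.0005,0,-0.57,0,0,0,0.001,0.0005,0]

```text
time_s: 15.53
tcp_pos: [0.4519, -0.1058, 0.0954]
ee_rot: [[-0.002, 0.409, -0.912], [-0.002, -0.912, -0.409], [-1.0, 0.001, 0.002]]
wrist_force: [-1.5, 2.4, 6.0]
gripper_width: 0.195
```

```bash
python3 -c "
from h import *
ls()"
```

```text
t 15.53 world [ 0.4519 -0.1058  0.0954] view [-0.0924 -0.1055  0.0954] Fview [-1.9  2.1  6. ] yaw 294.2 w 17.0 M [0.91 0.37 0.05]
theta 0.401 r 0.1103 Ftan on tool -2.4 Frad 1.6
```

Call:
move_arm:
  increments: [-0.57,0,0,0,0.001,0.0005,0,-0.57,0,0,0,0.001,0.0005,0]

```text
time_s: 15.7
tcp_pos: [0.4519, -0.1067, 0.0955]
ee_rot: [[-0.002, 0.418, -0.908], [-0.001, -0.908, -0.418], [-1.0, 0.0, 0.002]]
wrist_force: [-2.5, 4.1, 4.8]
gripper_width: 0.196
```

```bash
python3 -c "
from h import *
ls()"
```

```text
t 15.7 world [ 0.4519 -0.1067  0.0955] view [-0.0923 -0.1063  0.0955] Fview [-3.1  3.6  4.8] yaw 294.7 w 17.1 M [ 1.39  0.43 -0.01]
theta 0.409 r 0.1103 Ftan on tool -4.1 Frad 2.6
```

Call:
move_arm:
  increments: [-1.15,0,0,0,0.002,0.0009,0,-2.29,0,0,0,0.004,0.0018,0,-3.44,0,0,0,0.0061,0.0026,0,-4.58,0,0,0,0.0081,0.0034,0,-5.73,0,0,0,0.0102,0.0041,0,-6.88,0,0,0,0.0123,0.0048,0,-8.02,0,0,0,0.0144,0.0055,0,-9.17,0,0,0,0.0165,0.0061,0,-9.17,0,0,0,0.0165,0.0061,0]

```text
time_s: 16.45
tcp_pos: [0.4531, -0.1247, 0.0955]
ee_rot: [[-0.002, 0.558, -0.83], [-0.002, -0.83, -0.558], [-1.0, 0.0, 0.003]]
wrist_force: [-1.5, 1.7, 4.8]
gripper_width: 0.195
```

```bash
python3 -c "
from h import *
ls()"
```

```text
t 16.45 world [ 0.4531 -0.1247  0.0955] view [-0.0883 -0.1239  0.0955] Fview [-1.8  1.5  4.8] yaw 303.9 w 17.0 M [0.7  0.37 0.09]
theta 0.573 r 0.1104 Ftan on tool -2.0 Frad 1.2
```

Call:
move_arm:
  increments: [-0.57,0,0,0,0.001,0.0005,0,-0.57,0,0,0,0.001,0.0005,0]

```text
time_s: 16.62
tcp_pos: [0.4533, -0.1258, 0.0955]
ee_rot: [[-0.002, 0.566, -0.824], [-0.002, -0.824, -0.566], [-1.0, 0.0, 0.003]]
wrist_force: [-1.7, 2.3, 6.0]
gripper_width: 0.195
```

```bash
python3 -c "
from h import *
ls()"
```

```text
t 16.62 world [ 0.4533 -0.1258  0.0955] view [-0.088  -0.1249  0.0955] Fview [-2.1  2.1  6. ] yaw 304.5 w 16.9 M [0.57 0.4  0.04]
theta 0.582 r 0.1104 Ftan on tool -2.6 Frad 1.3
```

Call:
move_arm:
  increments: [-0.57,0,0,0,0.001,0.0005,0,-0.57,0,0,0,0.001,0.0005,0]

```text
time_s: 16.78
tcp_pos: [0.4535, -0.1269, 0.0955]
ee_rot: [[-0.002, 0.574, -0.819], [-0.002, -0.819, -0.574], [-1.0, 0.0, 0.003]]
wrist_force: [-1.5, 1.9, 5.9]
gripper_width: 0.199
```

```bash
python3 -c "
from h import *
ls()"
```

```text
t 16.78 world [ 0.4535 -0.1269  0.0955] view [-0.0876 -0.126   0.0955] Fview [-1.8  1.7  5.9] yaw 305.0 w 17.3 M [0.46 0.24 0.07]
theta 0.593 r 0.1104 Ftan on tool -2.2 Frad 1.1
```

Call:
move_arm:
  increments: [-0.57,0,0,0,0.001,0.0005,0,-0.57,0,0,0,0.001,0.0005,0]

```text
time_s: 16.95
tcp_pos: [0.4536, -0.1278, 0.0954]
ee_rot: [[-0.002, 0.582, -0.813], [-0.001, -0.813, -0.582], [-1.0, 0.0, 0.002]]
wrist_force: [-1.9, 3.4, 5.4]
gripper_width: 0.203
```

```bash
python3 -c "
from h import *
ls()"
```

```text
t 16.95 world [ 0.4536 -0.1278  0.0954] view [-0.0874 -0.1269  0.0954] Fview [-2.4  3.   5.4] yaw 305.6 w 17.6 M [0.74 0.45 0.07]
theta 0.601 r 0.1105 Ftan on tool -3.7 Frad 1.2
```

Call:
move_arm:
  increments: [-0.57,0,0,0,0.001,0.0005,0,-0.57,0,0,0,0.001,0.0005,0]

```text
time_s: 17.12
tcp_pos: [0.4538, -0.1286, 0.0954]
ee_rot: [[-0.002, 0.59, -0.807], [-0.001, -0.807, -0.59], [-1.0, -0.0, 0.002]]
wrist_force: [-3.0, 3.8, 5.5]
gripper_width: 0.198
```

```bash
python3 -c "
from h import *
ls()"
```

```text
t 17.12 world [ 0.4538 -0.1286  0.0954] view [-0.0871 -0.1277  0.0954] Fview [-3.5  3.3  5.5] yaw 306.2 w 17.3 M [1.22 0.47 0.03]
theta 0.609 r 0.1105 Ftan on tool -4.3 Frad 2.2
```

Call:
move_arm:
  increments: [-1.15,0,0,0,0.002,0.0009,0,-2.29,0,0,0,0.004,0.0018,0,-3.44,0,0,0,0.0061,0.0026,0,-4.58,0,0,0,0.0081,0.0034,0,-5.73,0,0,0,0.0102,0.0041,0,-6.88,0,0,0,0.0123,0.0048,0,-8.02,0,0,0,0.0144,0.0055,0,-9.17,0,0,0,0.0165,0.0061,0,-9.17,0,0,0,0.0165,0.0061,0]

```text
time_s: 17.87
tcp_pos: [0.4585, -0.146, 0.0954]
ee_rot: [[-0.002, 0.712, -0.703], [-0.002, -0.703, -0.712], [-1.0, -0.001, 0.003]]
wrist_force: [-1.3, 1.6, 4.6]
gripper_width: 0.197
```

```bash
python3 -c "
from h import *
ls()"
```

```text
t 17.87 world [ 0.4585 -0.146   0.0954] view [-0.0797 -0.1441  0.0954] Fview [-1.6  1.4  4.6] yaw 315.4 w 17.2 M [0.55 0.39 0.04]
theta 0.772 r 0.1106 Ftan on tool -2.0 Frad 0.7
```

Call:
move_arm:
  increments: [-0.57,0,0,0,0.001,0.0005,0,-0.57,0,0,0,0.001,0.0005,0]

```text
time_s: 18.03
tcp_pos: [0.4589, -0.147, 0.0955]
ee_rot: [[-0.002, 0.718, -0.696], [-0.002, -0.696, -0.718], [-1.0, -0.0, 0.003]]
wrist_force: [-1.5, 1.7, 4.8]
gripper_width: 0.195
```

```bash
python3 -c "
from h import *
ls()"
```

```text
t 18.03 world [ 0.4589 -0.147   0.0955] view [-0.0792 -0.1451  0.0955] Fview [-1.8  1.5  4.8] yaw 315.9 w 17.0 M [0.58 0.37 0.06]
theta 0.782 r 0.1106 Ftan on tool -2.2 Frad 0.8
```

Call:
move_arm:
  increments: [-0.57,0,0,0,0.001,0.0005,0,-0.57,0,0,0,0.001,0.0005,0]

```text
time_s: 18.2
tcp_pos: [0.4593, -0.1481, 0.0955]
ee_rot: [[-0.002, 0.725, -0.688], [-0.002, -0.688, -0.725], [-1.0, -0.0, 0.003]]
wrist_force: [-1.4, 0.8, 5.0]
gripper_width: 0.2
```

```bash
python3 -c "
from h import *
ls()"
```

```text
t 18.2 world [ 0.4593 -0.1481  0.0955] view [-0.0786 -0.1461  0.0955] Fview [-1.5  0.5  5. ] yaw 316.5 w 17.4 M [0.43 0.33 0.04]
theta 0.792 r 0.1106 Ftan on tool -1.2 Frad 1.0
```

Call:
move_arm:
  increments: [-0.4,0,0,0,0.0008,0.0003,0,-0.4,0,0,0,0.0008,0.0003,0,-0.4,0,0,0,0.0008,0.0003,0,-0.4,0,0,0,0.0008,0.0003,0]

```text
time_s: 18.53
tcp_pos: [0.4596, -0.1487, 0.0954]
ee_rot: [[-0.002, 0.73, -0.684], [-0.002, -0.684, -0.73], [-1.0, -0.001, 0.003]]
wrist_force: [-1.1, 1.9, 5.0]
gripper_width: 0.195
```

```bash
python3 -c "
from h import *
ls()
for n in('scene','top'):
  im=r.capture(n);cv2.imwrite(f'pics/{n}20.png',cv2.convertScaleAbs(im[:,:,::-1],alpha=1.4))
  if n=='scene':cv2.imwrite('pics/s20.png',cv2.resize(cv2.convertScaleAbs(im[90:240,110:310,::-1],alpha=1.6),None,fx=4,fy=4,interpolation=cv2.INTER_CUBIC))
ls()"
```

```text
t 18.53 world [ 0.4596 -0.1487  0.0954] view [-0.0783 -0.1467  0.0954] Fview [-1.4  1.7  5. ] yaw 316.9 w 17.0 M [0.49 0.41 0.  ]
theta 0.799 r 0.1106 Ftan on tool -2.2 Frad 0.3
t 18.63 world [ 0.4596 -0.1487  0.0955] view [-0.0783 -0.1467  0.0955] Fview [-2.1  1.7  5.2] yaw 316.9 w 17.3 M [0.45 0.39 0.06]
theta 0.798 r 0.1106 Ftan on tool -2.5 Frad 0.9
```

View pics/s20.png

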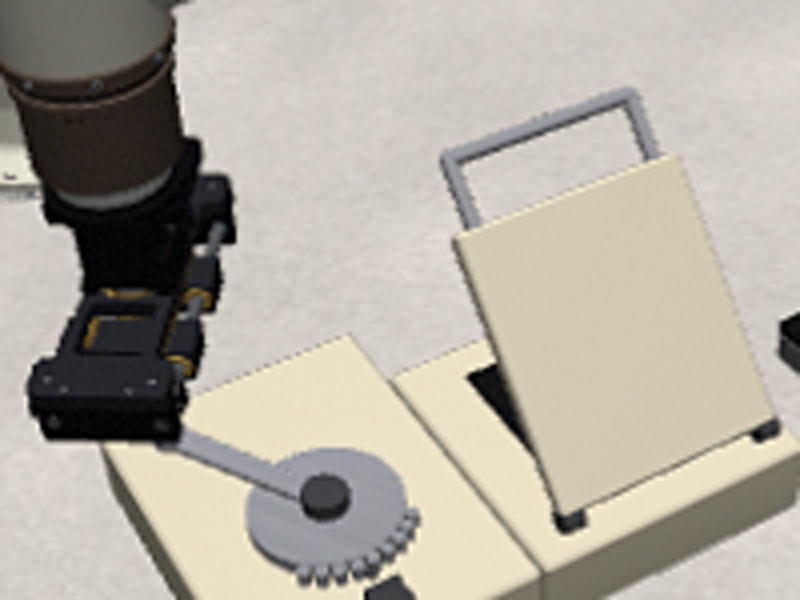

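View pics/top20.png

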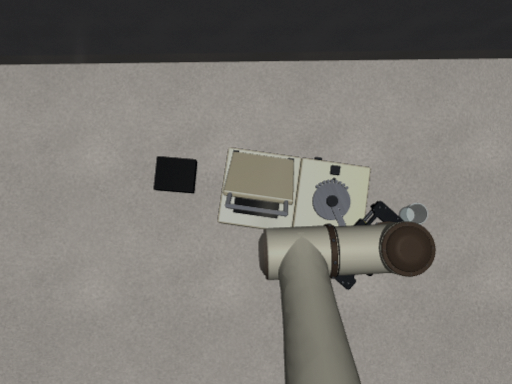

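View pics/scene20.png

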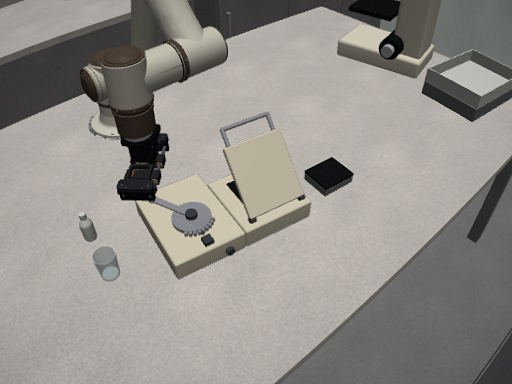

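The dropper (88, 228), beaker (107, 264) and slide box (329, 175) are all where they started. The display is still up and the knob is still in the grip, so I'm handing the job in.

```bash
python3 -c "
from h import *
ls();print(r.finish_job())"
```

```text
t 18.63 world [ 0.4596 -0.1487  0.0955] view [-0.0783 -0.1467  0.0955] Fview [-2.1  1.7  5.2] yaw 316.9 w 17.3 M [0.45 0.39 0.06]
theta 0.798 r 0.1106 Ftan on tool -2.5 Frad 0.9
the job is handed in; nothing more can be done
None
```

I raised the display by its bar to about 50° and let go. Then I gripped the lever knob, swung it to the fourth click, and handed the job in at about 18.6 s still holding it there.

- **Display:** the lift path puts it at 49–50°, and the picture after release agrees at about 49°. The last picture, with the knob held, shows it in the same place.
- **Lever:** my last reading was 0.798 rad, with a push of about 2.5 N. I felt the second and third clicks clearly, at about 0.40 and 0.60 rad. At the fourth, the push sank to about 1.2 N and had only begun to rise again, so the lever was never near the tooth before the fifth. I passed the first click in larger steps and know it only from the angle (0.202 rad).
- **Other things on the bench:** the dropper, beaker and slide box look unmoved in the last pictures.
- **What went differently:**
    - My first, tilted approaches to the bar ran up to a joint's range limit, so I gripped it with the tool pointing straight down instead.
    - Coming down on the knob, I had misjudged which way the gripper body lay, and it came close to the raised bar. I turned it clear before going lower. There was no contact force and the display did not move.
    - The wrist also showed a steady upward force of about 5 N while holding the knob, well within the limits.

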